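Tidy small things into the barred push-to-open drawer

ROBOT

A 7-joint arm with a two-finger parallel gripper is mounted at the origin on a cart in front of the work surface, level with it; the furniture and walls round the work are solid. World frame = base frame: x ahead of the robot, y to its left, z up, the work surface at z = 0. Lengths are in m, angles in degrees, forces in N, time in s.
With the tool pointing down it reaches from about 0.425 to 0.875 m from the base axis. Payload 4.7 kg.
Tool frame: the origin (TCP) lies between the finger pads; the fingertips stand 22 mm ahead of it and the grasp point (between the pads) lies 3 mm ahead of it (env.tip_reach is the distance from the TCP to the fingertips, in m); z points along the fingers, y is the line along which they close (so a half turn about z gives the same grasp; the last joint's range is limited). The gripper opens to 87 mm and grips with 3 to 60 N. Pads are 19 mm wide; open, the fingers measure 117 mm over their backs; the gripper's body (75 mm by 190 mm) begins 51 mm behind the grasp point.
Start: joints at [76.095, 18.392, -4.016, 83.108, 1.295, 78.541, -3.26], TCP at [0.165, -0.629, 0.22] pointing down, gripper open.
Joint ranges: [-163.93, 163.93], [-17.29, 119.83], [-79.2, 71.16], [3.27, 140.29], [-89.18, 269.18], [5.43, 117.66], [-154.24, 154.24]. Speed limits (degrees/s): [147.25, 147.25, 180, 180, 180, 180, 180].

INTERFACE

Orientations are given as [roll, pitch, yaw] about the fixed x, y, z axes, in that order (R = Rz(yaw) Ry(pitch) Rx(roll)).
In Python, from cell import env gives the robot as it stands.
- The arm moves only by the shell command python3 -m creep 'ROWS' [FORCE]. ROWS is JSON, one flat list of numbers, 7 for each row, row after row: the finger opening in mm, from 0 to 87, then the shift along the tool's x, y, z in units of 30 mm (1.0 is 30 mm), then the turn, a rotation vector about the tool's x, y, z in units of 6 degrees (1.0 is 6 degrees). A call has 1 to 12 rows; each row is the pose to reach, as a shift and turn from the pose commanded when the call began, along the tool's axes at that moment; what a row does not reach only later rows make up. A row lasts 1/10 s, in which the tool goes at most 50 mm and 8.59 degrees, less where a joint would pass 70% of its speed; a pose out of reach is approached as far as the arm can. A call with a gripper value outside its range is refused whole. The fingers move at their own pace and stop on an object; FORCE is the grip in N (left out, the last holds). Time passes only in rows, so rows that repeat a pose let the fingers close. It gives the time, the measured TCP pose, the force, the opening and the grip force at its end, in the units of the state.
- env.get_obs(): the state, without advancing time (a new reading comes with each control period).
- env.read_camera(name): name is "side" or "top"; returns a dict with "color" (480x640x3 uint8, red, green, blue), "depth" (480x640 float32, m along the optical axis (not along the pixel's ray), 0 where there is no reading), "fovy" (degrees; the focal length in pixels is half the picture's height over the tangent of half this angle, whatever the lens; pixels are square), "cx", "cy" (the principal point, pixels), "D" ([k1, k2, p1, p2, k3] as OpenCV has them; the pictures are not rectified), "R" (3x3) and "t" (3): a world point X has camera coordinates R X + t. Camera axes: x right, y down, z forward; pixel columns grow to the right and rows downward; lengths in m; the calibration is good to about 2 mm. A picture is of the moment at which its call begins.
- env.sign_off(): hands the job in; it is judged then, once.
The state is a dict: "time_s": time; "qpos": joint angles; "joint_velocities": joint speeds; "effort": joint torques, N m; "tool_pos": TCP position; "tool_rot": TCP orientation; "force": force on the tool from outside, world axes, zero at the start; "wrist_torque": the same for the moment, N m; "grip_width": finger opening in m; "grasp_force": force on a finger pad.
Only numpy, scipy, OpenCV 4.12 (cv2) and the standard library are available. Lean on these libraries where they do the work, as an engineer would, in place of code of your own. Each camera call takes 0.05 s, during which the arm holds its last target. There are 200 camera calls.

TASK

Swing the bar clear of the low drawer unit while the drawer is still shut, press the drawer front so that it springs ajar, and pull the drawer right out. Put the orange spring clamp and the small rolls of tape, as many of them as lie on the bench, into it, then push the drawer home until it latches shut by itself, and only then swing the bar fully back across the drawer front. Leave the sanding block among them and everything else where they are.

Things in the scene. Friction and masses are not known exactly. Their poses are not given: they have to be found in the camera images.
- unit: low plywood box with one push-to-open drawer without handle, its front to the robot; carcass 190 deep (x) x 250 wide (y) x 78 mm high; origin on the bench under its middle. x points into the unit (the drawer opens towards -x), y left along the front, z up. The carcass front edge is at x = -95 mm, the latched drawer's outer front face at x = -120 mm. The drawer points have these axes too.
- drawer_front (a point): middle of the upper edge of the outer face of the drawer front; moves with the drawer. The front is a plain upright board 12 mm thick (x from 0 to +12 mm), 246 mm wide (y -123 to +123 mm), its upper edge 75 mm above the bench (this point), its lower edge 6 mm. Nothing stands above that edge; when the drawer is ajar the board can be pinched or hooked over it from above.
- drawer_floor (a point): middle of the drawer's inner floor (upper face, 20 mm above the bench); moves with the drawer. Inside: 177 mm in x (-92 to +86 mm inside the walls, front board at -x), 218 mm in y; side walls rise 32 mm, the front board 55 mm above the floor; the carcass leaves 49 mm over the floor. Drawn fully out, x from -92 to about +60 mm is open to above.
- drawer (a joint): drawer travel, m: 0 latched, 0.14 fully out, -0.007 pressed in to its stop. Touch latch: pressed to the stop (6.5 mm or more, about 5 N) and let go, it springs out to about 0.065 (0.055 to 0.1), and from there stays where it is put (friction 1.2 N). Draw it out past 0.05 before shutting. To latch, push slowly to the stop (about 5 N) and let go: it returns to 0 and stays; if not, push again.
- bar_knob (a point): point on the axis of the swing bar's black upright round knob, 107 mm above the bench; the knob is 14 mm in diameter and reaches from 52 to 125 mm above the bench, so its upper 50 mm stand clear above the drawer front. It sits 62 mm from the pivot on a flat steel bar (12 mm wide, 43 to 56 mm high above the bench) that ends 10 mm beyond it.
- bar_hinge (a point): point on the upright pivot axis of the swing bar, at the height of bar_knob, on a bracket at the left end of the drawer front, 150 mm left of the unit's middle. Axes as those of the unit: x into the unit, y left. Fixed to the unit.
- swing_bar (a joint): quarter-turn swing bar, rad. 0 = barring: across the drawer front, knob 62 mm to the -y side of the pivot, 11 mm before the latched front. pi/2 = clear: pointing towards the robot, knob 62 mm to the -x side of the pivot, left of the drawer. Turns clockwise seen from above as the value grows; stops at both ends; about 1 N at the knob; stays where it is left.
- spring_clamp_0_mid (a point): spring clamp lying flat (59 x 104 x 20 mm): two jaws together, orange plastic; this point is its centre, 10 mm above its underside. Its long axis is its own y: the jaws point to -y and measure 32 mm across (x) at y = -20 mm, where it is best grasped across x; the two handles spread to 59 mm at +y. May be absent.
- tape_yellow_mid (a point): yellow roll of tape lying flat, 61 mm in diameter, 16 mm high (filled in the middle for contact, grasp it across the outside); this point is its centre, 8 mm above its underside. May be absent.
- tape_black_mid (a point): black roll of tape lying flat, 65 mm in diameter, 19 mm high (grasp across the outside); this point is its centre, 9.5 mm above its underside. May be absent.
- sanding_block_mid (a point): rubber sanding block, 68 x 102 (y) x 30 mm, a bystander lying among the things; this point is its centre, 15 mm above its underside. Must stay.
There are look-alikes about, which are no part of the job. What is meant by the part that bears tape_yellow_mid is not purple, and is the smaller of those in its own colour.

How it is judged (in metres and radians):
On the way, in this order (a step that is already met when the one before it is completed fails the run):
1. the bar is swung clear (over 1.35 rad) with the drawer still latched (value of joint swing_bar above 1.35 rad and value of joint drawer below 0.006 m), for 0.1 s.
2. the drawer has sprung ajar (over 35 mm) (value of joint drawer above 0.035 m), for 0.1 s.
3. the drawer is pulled out (over 115 mm) (value of joint drawer above 0.115 m), for 0.1 s.
4. every clamp and roll that is there lies in the drawer (x of spring_clamp_0_mid in the frame of drawer_floor between -0.092 and 0.092 m and y of spring_clamp_0_mid in the frame of drawer_floor between -0.11 and 0.11 m and z of spring_clamp_0_mid in the frame of drawer_floor between -0.002 and 0.042 m and x of tape_yellow_mid in the frame of drawer_floor between -0.092 and 0.092 m and y of tape_yellow_mid in the frame of drawer_floor between -0.11 and 0.11 m and z of tape_yellow_mid in the frame of drawer_floor between -0.002 and 0.042 m and x of tape_black_mid in the frame of drawer_floor between -0.092 and 0.092 m and y of tape_black_mid in the frame of drawer_floor between -0.11 and 0.11 m and z of tape_black_mid in the frame of drawer_floor between -0.002 and 0.042 m), for 0.2 s.
5. the drawer is latched shut by itself while the bar is still clear (over 0.8 rad) (value of joint drawer between -0.003 and 0.004 m and velocity of joint drawer between -0.01 and 0.01 m/s and value of joint swing_bar above 0.8 rad), for 0.3 s.
At the end, for the whole second after the job is handed in: every clamp and roll of tape that was there lies inside the drawer (its centre within the drawer's walls and under 42 mm above its floor), the drawer rests latched within 4 mm of its shut position, untouched, and the bar is back across the front (under 0.15 rad) (all of step 4 and value of joint drawer between -0.003 and 0.004 m and velocity of joint drawer between -0.01 and 0.01 m/s and value of joint swing_bar below 0.15 rad).
It fails at once if the sanding block is shifted by more than 40 mm (distance of sanding_block_mid from where it was at the start of the episode above 0.04 m).
Of spring_clamp_0, tape_yellow, tape_black only 2 to 3 are there at a start; the rules pass over those that are not, and their reading is None.
At some moment in a run one of spring_clamp_0, tape_yellow, tape_black may be knocked a few centimetres aside while the robot is not near it.
Once in a run the grip may slacken for a moment while it holds something.
It also fails if it takes over 210 s, if anything falls off the work surface, if the arm or the gripper's body presses on something with over 40 N, if the wrist force passes 120 N, or if a joint passes its speed limit or range.

## Working session

There is one attempt and no reset: what is moved stays moved. The work goes in short steps, Python scripts to look and compute and a shell command to move; the robot and the scene stay as the last step left them, time stands still between calls to the robot, and variables do not carry over. Pictures are saved under pics/ and viewed, at most 14 in all, crops included, and the job is handed in when it is done.

```bash
mkdir -p pics; ls; cat > h.py <<'E'
import numpy as np, cv2, json
from cell import env
from scipy.spatial.transform import Rotation as Ro
def shot(n,f):
    c=env.read_camera(n); cv2.imwrite('pics/%s.png'%f,c['color'][:,:,::-1]); np.save('pics/%s.npy'%f,c,allow_pickle=True); return c
def load(f): return np.load('pics/%s.npy'%f,allow_pickle=True).item()
def K(c):
    h=c['color'].shape[0]; f=h/2/np.tan(np.radians(c['fovy'])/2); return np.array([[f,0,c['cx']],[0,f,c['cy']],[0,0,1.]])
def ray(c,u,v):
    p=cv2.undistortPoints(np.array([[[u,v]]],float),K(c),np.array(c['D'],float))[0,0]
    R=np.array(c['R']);t=np.array(c['t']); return -R.T@t, R.T@np.array([p[0],p[1],1])
def atz(c,u,v,z):
    o,d=ray(c,u,v); return o+d*(z-o[2])/d[2]
def dep(c,u,v):
    o,d=ray(c,u,v); return o+d*float(c['depth'][int(round(v)),int(round(u))])
def pix(c,X):
    R=np.array(c['R']); r,_=cv2.Rodrigues(R); return cv2.projectPoints(np.array([X],float),r,np.array(c['t'],float),K(c),np.array(c['D'],float))[0].ravel()
def go(X,yaw=None):
    "shift in 30mm units / turn in 6deg units to TCP X, tool down, tool yaw about world"
    o=env.get_obs(); R=Ro.from_euler('xyz',o['tool_rot'],degrees=True)
    s=R.inv().apply(np.array(X)-o['tool_pos'])/0.03; out=[s.round(3)]
    if yaw is not None:
        T=Ro.from_euler('xyz',[180,0,yaw],degrees=True); out.append((np.degrees((R.inv()*T).as_rotvec())/6).round(3))
    return out
E
python3 - <<'E'
from h import *
for n in('top','side'):
    c=shot(n,n+'0'); print(n,-np.array(c['R']).T@c['t'],c['fovy'])
print(env.get_obs())
E
```

```text
pics
top [0.49473969 0.04032027 1.18444868] 57.910444750996895
side [ 0.21936853 -0.64281999  0.80861871] 52.94472829053235
{'time_s': 0.1, 'qpos': array([76.09621909, 18.43397885, -4.01597362, 83.16772968,  1.29483222,
       78.54229336, -3.26005236]), 'joint_velocities': array([-0.01467389, -0.05049753, -0.02799438, -0.1854057 ,  0.01261495,
       -0.0824847 , -0.00117207]), 'effort': array([-6.76635750e-05, -4.92572558e+01, -4.05791877e-01, -3.13399315e+01,
       -6.41853735e-02,  3.95839708e-02,  9.19056924e-05]), 'tool_pos': array([ 0.16489854, -0.62821046,  0.21868201]), 'tool_rot': array([-1.79901225e+02,  5.24159856e-03,  1.47137096e+01]), 'force': array([-0.50561321,  0.11910089,  0.04647155]), 'wrist_torque': array([ 0.08698541,  0.06109737, -0.0099029 ]), 'grasp_force': 0.0, 'grip_width': 0.08706318057902192}
```

View pics/top0.png

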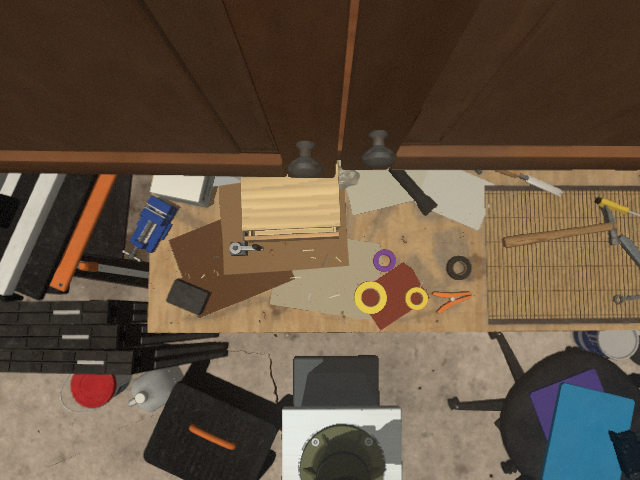

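View pics/side0.png

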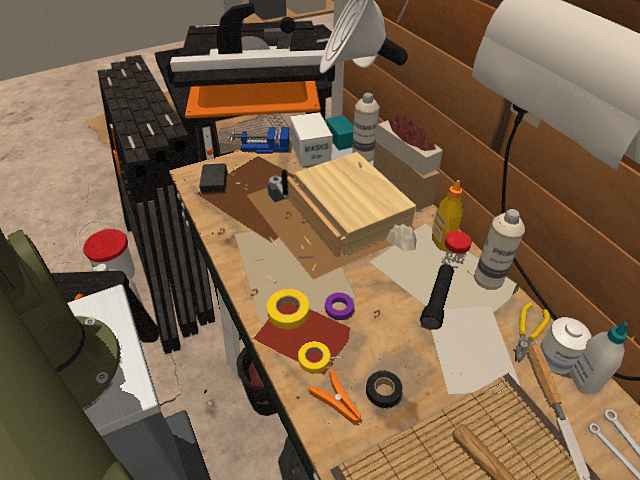

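Top view: the unit is at (290,205), with its knob at (258,248) and pivot at (238,248). There are two yellow rolls, large at (371,297) and small at (417,298), and a purple one at (384,261). The black roll is at (459,267), the clamp at (453,300) and the sanding block at (188,296). The small yellow roll fits the description. I'll measure it and confirm in a crop.

```bash
python3 - <<'E'
from h import *
c=load('top0');im=cv2.imread('pics/top0.png')
a=cv2.resize(im[235:330,335:495],(800,475),interpolation=cv2.INTER_CUBIC)
cv2.imwrite('pics/cropA.png',a)
b=cv2.resize(im[160:270,215:365],(800,587),interpolation=cv2.INTER_CUBIC)
cv2.imwrite('pics/cropB.png',b)
for n,u,v,z in [('ybig',371,297,.008),('ysm',417,298,.008),('blk',459,267,.0095),('clamp',453,300,.01),('block',188,296,.015),('pivot',238,248,.06),('knob',258,248,.125)]: print(n,atz(c,u,v,z).round(3),dep(c,u,v).round(3))
print('px/m',K(c)[0,0]/1.17)
E
```

```text
ybig [ 0.447 -0.082  0.008] [ 0.446 -0.083 -0.004]
ysm [ 0.444 -0.206  0.008] [ 0.443 -0.207  0.003]
blk [ 0.527 -0.322  0.01 ] [ 0.527 -0.325 -0.002]
clamp [ 0.438 -0.303  0.01 ] [ 0.438 -0.301  0.019]
block [0.45  0.409 0.015] [0.451 0.405 0.027]
pivot [0.576 0.268 0.06 ] [0.576 0.268 0.059]
knob [0.571 0.206 0.125] [0.573 0.209 0.103]
px/m 370.7440991814864
```

View pics/cropA.png

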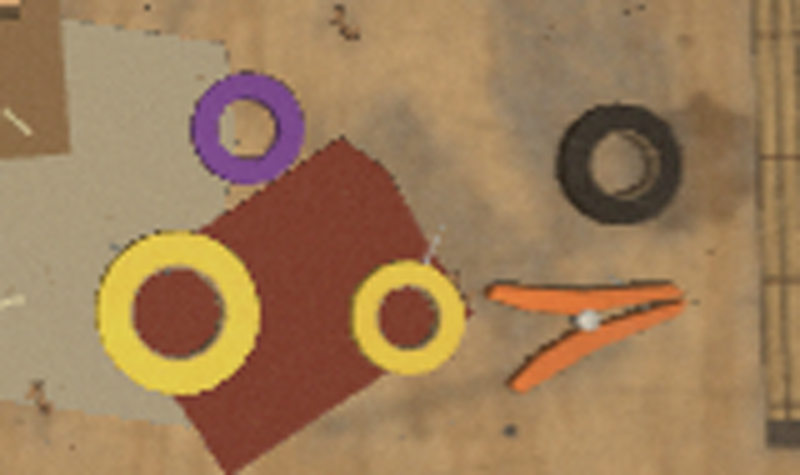

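View pics/cropB.png

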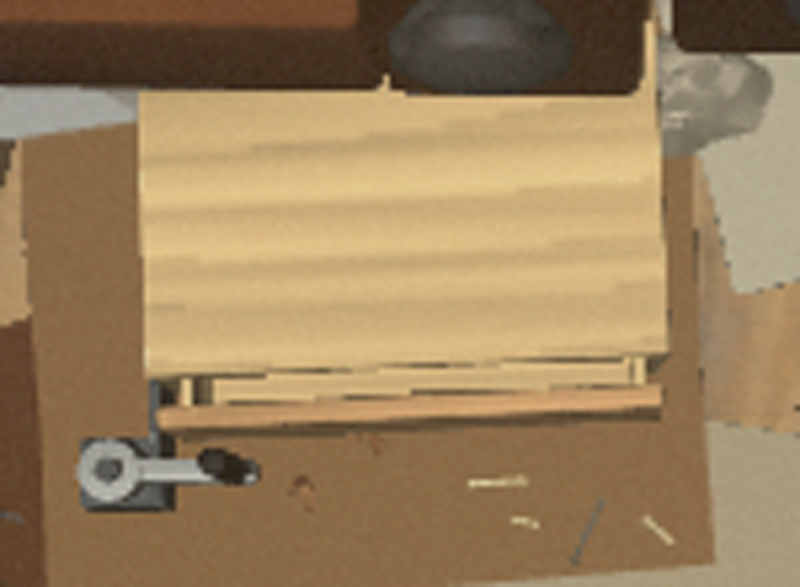

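Crop A: the small yellow roll at (409,318) is about 115 px, so about 61 mm. The large one is about 88 mm, so the small one at (417,298) is the target. The clamp's jaws point right (-y), with its tip near (685,298). Crop B: the front board's outer upper edge runs from (158,427) to (660,407), the pivot is at (108,470) and the knob top is near (222,460).

```bash
cat >> h.py <<'E'
def B(X,Y): return 215+X/5.333,160+Y/5.333
def A(X,Y): return 335+X/5,235+Y/5
E
python3 - <<'E'
from h import *
c=load('top0')
l=atz(c,*B(158,427),.075); r=atz(c,*B(660,407),.075); print(l.round(4),r.round(4),np.linalg.norm(l-r))
yaw=np.degrees(np.arctan2(-(l-r)[0],(l-r)[1])); print('yaw',yaw,'mid',(l+r)/2)
for p in [(145,376),(668,354)]: print('carc edge',atz(c,*B(*p),.078).round(4))
print('pivot',atz(c,*B(108,470),.062).round(4)); 
for z in(.125,.107,.09): print('knob',atz(c,*B(218,461),z).round(4),dep(c,*B(218,461)).round(4))
print('yellow',atz(c,*A(409,318),.016),'blk',atz(c,*A(620,164),.019))
for p in [(492,291),(519,385),(683,298),(588,320)]: print('clamp',atz(c,*A(*p),.015).round(4))
print('cab',dep(c,200,150),dep(c,380,155),dep(c,290,100))
mask=None
for w in [(.42,-.42,.25),(.5,0,.24)]: print(go(w,90))
E
```

```text
[0.5951 0.2483 0.075 ] [0.6045 0.0066 0.075 ] 0.24185663691811995
yaw 2.2262106748082937 mid [0.59979987 0.12741675 0.075     ]
carc edge [0.6195 0.2543 0.078 ]
carc edge [0.6298 0.0027 0.078 ]
pivot [0.5753 0.2747 0.062 ]
knob [0.5749 0.2111 0.125 ] [0.575  0.2114 0.1233]
knob [0.5762 0.214  0.107 ] [0.575  0.2114 0.1233]
knob [0.5775 0.2168 0.09  ] [0.575  0.2114 0.1233]
yellow [ 0.44229517 -0.20400022  0.016     ] blk [ 0.52451407 -0.31886503  0.019     ]
clamp [ 0.4565 -0.2492  0.015 ]
clamp [ 0.4064 -0.2628  0.015 ]
clamp [ 0.4525 -0.3524  0.015 ]
clamp [ 0.4409 -0.3007  0.015 ]
cab [0.61334739 0.15583907 0.79383551] [ 0.59639689 -0.00445445  0.83551534] [0.61152654 0.06351756 0.90974547]
[array([ 9.987, -4.555, -1.037]), array([-1.5000e-02, -1.0000e-02, -1.2548e+01])]
[array([ 16.122, -17.418,  -0.682]), array([-1.5000e-02, -1.0000e-02, -1.2548e+01])]
```

```bash
python3 -m creep '[50,10,-4.5,-1,0,0,-12.55, 50,10,-4.5,-1,0,0,-12.55, 50,10,-4.5,-1,0,0,-12.55, 50,10,-4.5,-1,0,0,-12.55, 50,10,-4.5,-1,0,0,-12.55, 50,10,-4.5,-1,0,0,-12.55, 50,10,-4.5,-1,0,0,-12.55, 50,10,-4.5,-1,0,0,-12.55, 50,10,-4.5,-1,0,0,-12.55, 50,10,-4.5,-1,0,0,-12.55, 50,10,-4.5,-1,0,0,-12.55, 50,10,-4.5,-1,0,0,-12.55]' 10
python3 -c "
from h import *
print(go((.577,.213,.2),90))"
```

```text
time_s: 1.3
tool_pos: [0.4206, -0.4221, 0.2494]
tool_rot: [-180.0, -0.0, 89.9]
force: [-0.6, 0.2, -1.2]
grip_width: 0.0501
grasp_force: 0.0
[array([21.183,  5.164,  1.651]), array([-0.003, -0.002, -0.022])]
```

```bash
python3 -m creep '[50,10,2.5,0,0,0,0, 50,10,2.5,0,0,0,0, 50,10,2.5,0,0,0,0,50,10,2.5,0,0,0,0, 50,10,2.5,0,0,0,0, 50,10,2.5,0,0,0,0,50,10,2.5,0,0,0,0]'
python3 -m creep '[50,11.2,2.7,1.65,0,0,0,50,11.2,2.7,1.65,0,0,0,50,11.2,2.7,1.65,0,0,0,50,11.2,2.7,1.65,0,0,0,50,11.2,2.7,1.65,0,0,0,50,11.2,2.7,1.65,0,0,0,50,11.2,2.7,1.65,0,0,0,50,11.2,2.7,1.65,0,0,0,50,11.2,2.7,1.65,0,0,0]'
python3 - <<'E'
from h import *
print(go((.577,.213,.113),90))
c=shot('side','s1')
im=cv2.imread('pics/s1.png'); cv2.imwrite('pics/s1c.png',cv2.resize(im[110:290,230:450],(733,600)))
print(pix(c,(.577,.213,.125)),pix(c,(.577,.213,.178)))
E
```

```text
time_s: 2.0
tool_pos: [0.4973, -0.1143, 0.2504]
tool_rot: [179.9, -0.1, 90.5]
force: [0.9, 0.1, 0.7]
grip_width: 0.0501
grasp_force: 0.0
time_s: 2.9
tool_pos: [0.5763, 0.2153, 0.1993]
tool_rot: [-179.9, -0.0, 90.1]
force: [0.4, -1.1, -0.1]
grip_width: 0.0498
grasp_force: 0.0
[array([-0.077,  0.03 ,  2.876]), array([-0.017, -0.002,  0.021])]
[283.48604823 170.71576376] [282.5003235  152.05332844]
```

View pics/s1c.png

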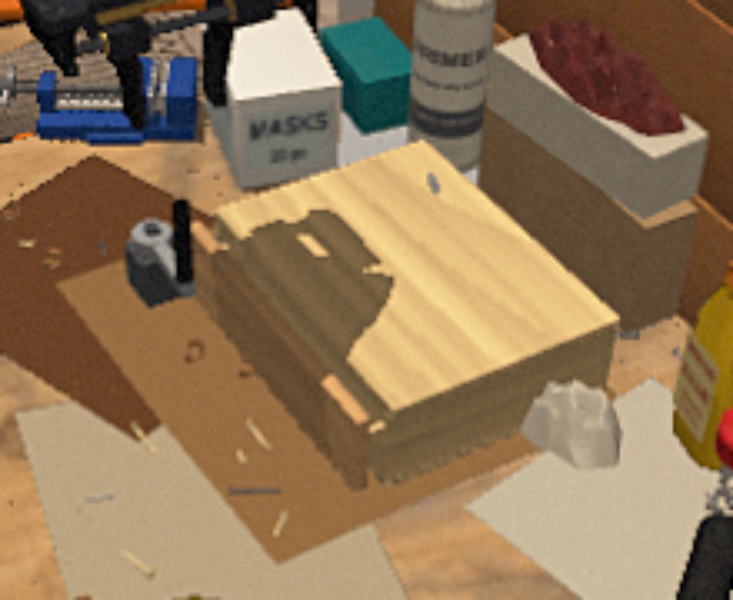

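Knob top at crop (181,205) is full-frame (284,171), against a predicted (283.5,170.7), so the position holds. Next I descend, grip and swing.

```bash
python3 -m creep '[50,-0.08,0.03,1,0,0,0, 50,-0.08,0.03,2,0,0,0, 50,-0.08,0.03,2.95,0,0,0, 50,-0.08,0.03,2.95,0,0,0, 14,-0.08,0.03,2.95,0,0,0,10,-0.08,0.03,2.95,0,0,0,10,-0.08,0.03,2.95,0,0,0,10,-0.08,0.03,2.95,0,0,0,10,-0.08,0.03,2.95,0,0,0]' 10
python3 -m creep '[8,0,-0.27,0,0,0,0, 8,0.05,-0.54,0,0,0,0, 8,0.13,-0.8,0,0,0,0, 8,0.24,-1.04,0,0,0,0, 8,0.38,-1.27,0,0,0,0, 8,0.55,-1.48,0,0,0,0, 8,0.75,-1.67,0,0,0,0, 8,0.96,-1.83,0,0,0,0, 8,1.2,-1.96,0,0,0,0, 8,1.45,-2.05,0,0,0,0, 8,1.7,-2.11,0,0,0,0, 8,1.93,-2.14,0,0,0,0]'
```

```text
time_s: 3.85
tool_pos: [0.5781, 0.2118, 0.1124]
tool_rot: [179.9, -0.0, 90.0]
force: [0.3, 0.8, 0.6]
grip_width: 0.0178
grasp_force: 0.0
time_s: 5.05
tool_pos: [0.5152, 0.2654, 0.1115]
tool_rot: [179.9, 0.5, 89.9]
force: [5.6, -15.9, 8.5]
grip_width: 0.0128
grasp_force: 10.3
```

```bash
python3 -m creep '[8,0,0,0,0,0,0, 8,0,0,0,0,0,0, 30,0,0,0,0,0,0, 40,0,0,0,0,0,0, 50,0,0,0,0,0,0, 50,0,0,0,0,0,0, 50,0,0,-1,0,0,0, 50,0,0,-2,0,0,0,50,0,0,-2.5,0,0,0,50,0,0,-2.5,0,0,0]'
python3 - <<'E'
from h import *
c=shot('top','t2'); im=cv2.imread('pics/t2.png'); cv2.imwrite('pics/t2c.png',cv2.resize(im[190:330,180:400],(800,509)))
c=shot('side','s2');im=cv2.imread('pics/s2.png'); cv2.imwrite('pics/s2c.png',cv2.resize(im[110:290,230:450],(733,600)))
print(env.get_obs()['tool_pos'],pix(c,(.512,.273,.125)))
E
```

```text
time_s: 6.05
tool_pos: [0.5142, 0.2708, 0.1886]
tool_rot: [179.8, -0.1, 90.0]
force: [-0.4, 0.0, -0.9]
grip_width: 0.0497
grasp_force: 0.0
[0.51292316 0.26938298 0.18564163] [248.61484884 164.91394166]
```

View pics/s2c.png

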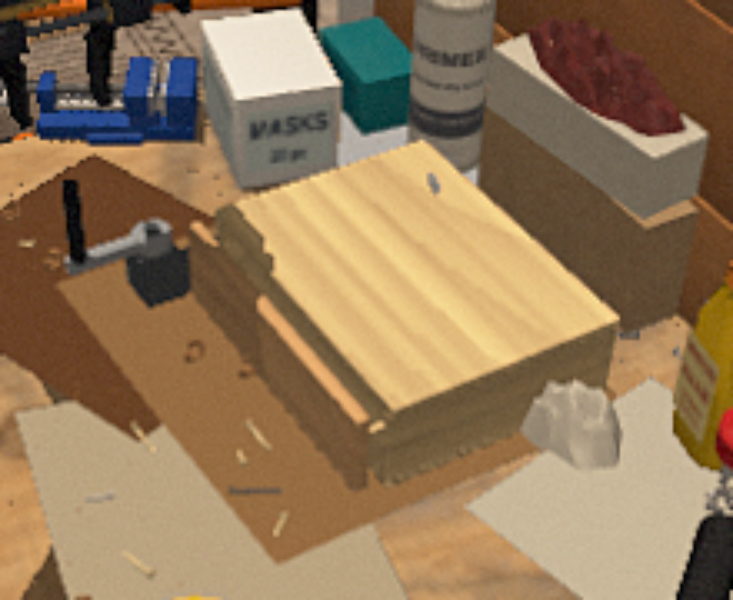

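Knob top at crop (70,183), so the bar is clear at about 85° and the drawer is still latched. Next I press the front.

```bash
python3 -m creep '[0,-1.6,1.3,0,0,0,0, 0,-3.2,1.3,0,0,0,0, 0,-4.8,1.3,0,0,0,0, 0,-4.8,1.3,0,0,0,0, 0,-4.8,1.3,1.5,0,0,0, 0,-4.8,1.3,3,0,0,0, 0,-4.8,1.3,3.95,0,0,0,0,-4.8,1.3,3.95,0,0,0,0,-4.8,1.3,3.95,0,0,0]'
python3 -m creep '[0,0,0.2,0,0,0,0, 0,0,0.4,0,0,0,0, 0,0,0.6,0,0,0,0,0,0,0.8,0,0,0,0,0,0,0.9,0,0,0,0,0,0,0.9,0,0,0,0]'
python3 -c "
from h import *
print(go((.585,.127,.067),92.2))"
```

```text
time_s: 7.05
tool_pos: [0.5517, 0.1261, 0.0675]
tool_rot: [-179.9, -0.0, 90.1]
force: [0.9, 0.2, 0.3]
grip_width: 0.0007
grasp_force: 0.0
time_s: 7.65
tool_pos: [0.58, 0.1256, 0.0682]
tool_rot: [180.0, -0.0, 90.0]
force: [-0.4, 0.5, 0.3]
grip_width: 0.0008
grasp_force: 0.0
[array([0.047, 0.166, 0.039]), array([ 0.001, -0.002, -0.368])]
```

```bash
python3 -m creep '[0,0,0.1,0,0,0,0, 0,0,0.2,0,0,0,0, 0,0,0.3,0,0,0,0,0,0,0.3,0,0,0,0]'
```

```text
time_s: 8.05
tool_pos: [0.5889, 0.1255, 0.0681]
tool_rot: [180.0, -0.0, 90.0]
force: [-1.2, -0.2, -0.4]
grip_width: 0.0003
grasp_force: 0.0
```

```bash
python3 -m creep '[0,0,0.07,0,0,0,0, 0,0,0.13,0,0,0,0, 0,0,0.2,0,0,0,0,0,0,0.2,0,0,0,0]'; python3 -m creep '[0,0,0.07,0,0,0,0, 0,0,0.13,0,0,0,0, 0,0,0.13,0,0,0,0]'
```

```text
time_s: 8.45
tool_pos: [0.5937, 0.1258, 0.0678]
tool_rot: [-179.9, 0.0, 90.0]
force: [-5.1, -0.6, 0.3]
grip_width: 0.0002
grasp_force: 2.1
time_s: 8.75
tool_pos: [0.5979, 0.1259, 0.0679]
tool_rot: [-179.9, -0.0, 90.0]
force: [-3.9, 0.7, 1.9]
grip_width: 0.0005
grasp_force: 2.2
```

```bash
python3 -m creep '[0,0,0.05,0,0,0,0, 0,0,0.1,0,0,0,0, 0,0,0.1,0,0,0,0]'; python3 -m creep '[0,0,0.05,0,0,0,0, 0,0,0.1,0,0,0,0, 0,0,0.1,0,0,0,0]'
```

```text
time_s: 9.05
tool_pos: [0.599, 0.1259, 0.0677]
tool_rot: [-179.7, 0.0, 90.1]
force: [-9.7, -0.2, 4.8]
grip_width: 0.0007
grasp_force: 4.7
time_s: 9.35
tool_pos: [0.5991, 0.126, 0.0673]
tool_rot: [-179.4, 0.1, 90.1]
force: [-15.8, -0.8, 9.2]
grip_width: 0.0008
grasp_force: 8.1
```

At the stop, so I withdraw fast.

```bash
python3 -m creep '[0,0,-1.6,0,0,0,0, 0,0,-3.2,0,0,0,0, 0,0,-4.2,0,0,0,0, 0,0,-4.2,0,0,0,0, 0,0,-4.2,-2,0,0,0, 0,0,-4.2,-4,0,0,0,0,0,-4.2,-4,0,0,0,0,0,-4.2,-4,0,0,0,0,0,-4.2,-4,0,0,0]'
python3 - <<'E'
from h import *
c=shot('top','t3'); im=cv2.imread('pics/t3.png'); cv2.imwrite('pics/t3c.png',cv2.resize(im[160:330,180:400],(776,600)))
print(go((.53,.127,.187),92.2))
E
```

```text
time_s: 10.25
tool_pos: [0.48, 0.1252, 0.1886]
tool_rot: [179.8, 0.0, 90.0]
force: [-0.1, 0.3, -0.1]
grip_width: 0.0004
grasp_force: 0.0
[array([0.064, 1.7  , 0.021]), array([ 0.005,  0.002, -0.369])]
```

View pics/t3c.png

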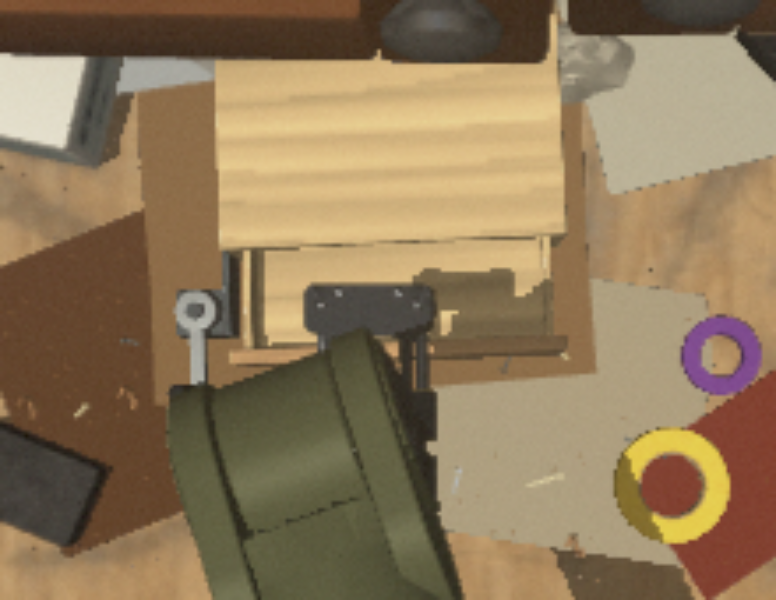

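Drawer ajar: outer edge runs from crop (230,364) to (567,356). Now the pinch target.

```bash
python3 - <<'E'
from h import *
c=load('t3')
l=atz(c,180+230/3.527,160+364/3.53,.075); r=atz(c,180+567/3.527,160+356/3.53,.075); m=(l+r)/2; print(l,r,m)
print(go((m[0]+.006,.127,.187),92.2),go((m[0]+.006,.127,.073),92.2))
E
```

```text
[0.53594994 0.24595844 0.075     ] [0.54142407 0.0016822  0.075     ] [0.53868701 0.12382032 0.075     ]
[array([0.064, 2.19 , 0.021]), array([ 0.005,  0.002, -0.369])] [array([0.064, 2.188, 3.821]), array([ 0.005,  0.002, -0.369])]
```

```bash
python3 -m creep '[50,0.06,1.5,0,0,0,-0.37, 50,0.06,2.17,0,0,0,-0.37, 50,0.06,2.17,1.5,0,0,-0.37, 50,0.06,2.17,2.8,0,0,-0.37,50,0.06,2.17,3.8,0,0,-0.37,50,0.06,2.17,3.8,0,0,-0.37,10,0.06,2.17,3.8,0,0,-0.37,5,0.06,2.17,3.8,0,0,-0.37,5,0.06,2.17,3.8,0,0,-0.37,5,0.06,2.17,3.8,0,0,-0.37,5,0.06,2.17,3.8,0,0,-0.37]' 20
```

```text
time_s: 11.4
tool_pos: [0.5441, 0.1273, 0.075]
tool_rot: [179.9, 0.0, 92.2]
force: [-0.7, -0.1, 0.2]
grip_width: 0.0163
grasp_force: 0.0
```

```bash
python3 -m creep '[5,0,0,0,0,0,0, 5,0,0,0,0,0,0, 5,0,-0.3,0,0,0,0, 5,0,-0.6,0,0,0,0, 5,0,-0.9,0,0,0,0, 5,0,-1.2,0,0,0,0, 5,0,-1.5,0,0,0,0, 5,0,-1.8,0,0,0,0, 5,0,-2.1,0,0,0,0, 5,0,-2.4,0,0,0,0,5,0,-2.4,0,0,0,0,5,0,-2.4,0,0,0,0]'
```

```text
time_s: 12.6
tool_pos: [0.4718, 0.1244, 0.0743]
tool_rot: [180.0, 0.0, 92.2]
force: [0.1, 0.0, -0.3]
grip_width: 0.0049
grasp_force: 0.0
```

```bash
python3 - <<'E'
from h import *
c=shot('side','s4');im=cv2.imread('pics/s4.png'); cv2.imwrite('pics/s4c.png',cv2.resize(im[110:320,180:450],(771,600)))
E
```

```text
(no output)
```

View pics/s4c.png

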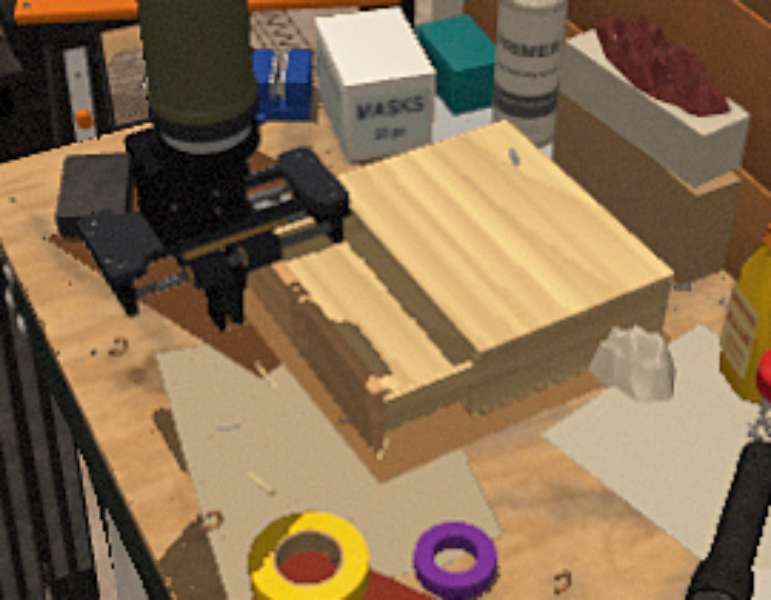

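```bash
python3 - <<'E'
from h import *
c=load('s4'); S=lambda X,Y:(180+X*.35,110+Y*.35)
for p,z in [((380,390),.075),((372,382),.075),((378,450),.006),((283,268),.075)]: print(atz(c,*S(*p),z).round(4))
t=load('t3');
for Y in (340,346,352,358,362): print(Y,dep(t,180+560/3.527,160+Y/3.53).round(4),dep(t,180+500/3.527,160+Y/3.53).round(4))
print(go((.54,.127,.187),92.2))
E
```

```text
[0.547  0.0007 0.075 ]
[0.5455 0.0109 0.075 ]
[0.5464 0.0032 0.006 ]
[0.54   0.1622 0.075 ]
340 [0.5531 0.0067 0.0744] [0.5533 0.0503 0.0718]
346 [0.5486 0.0068 0.0761] [0.5489 0.0503 0.071 ]
352 [0.5476 0.0045 0.0018] [0.5453 0.0505 0.0547]
358 [0.543  0.0045 0.    ] [ 0.5433  0.051  -0.0035]
362 [ 5.399e-01  4.500e-03 -1.000e-04] [ 0.5401  0.051  -0.001 ]
[array([-0.004,  2.271, -3.754]), array([0.008, 0.001, 0.003])]
```

```bash
python3 -m creep '[0,0,0,-1.6,0,0,0, 0,0,0,-2.5,0,0,0, 0,0,1.6,-2.5,0,0,0, 0,0,3.2,-2.5,0,0,0, 0,0,3.8,-2.5,0,0,0, 0,0,3.8,-2.5,0,0,0]'
python3 - <<'E'
from h import *
t=shot('top','t5'); print(env.get_obs()['tool_pos'])
im=cv2.imread('pics/t5.png'); cv2.imwrite('pics/t5c.png',cv2.resize(im[160:330,180:400],(776,600)))
d=[(v,dep(t,322,v).round(3)) for v in range(250,266)]
for e in d: print(*e)
E
```

```text
time_s: 13.25
tool_pos: [0.5879, 0.1286, 0.1482]
tool_rot: [-180.0, -0.2, 92.1]
force: [-0.1, 0.1, 0.2]
grip_width: 0.0007
grasp_force: 0.0
[0.5859345  0.12930988 0.1482592 ]
250 [0.573 0.05  0.023]
251 [0.57  0.05  0.019]
252 [0.568 0.05  0.02 ]
253 [0.565 0.05  0.018]
254 [0.562 0.05  0.016]
255 [0.56 0.05 0.02]
256 [0.557 0.05  0.02 ]
257 [0.554 0.05  0.018]
258 [0.549 0.05  0.069]
259 [0.546 0.05  0.072]
260 [0.544 0.05  0.077]
261 [0.521 0.046 0.557]
262 [0.519 0.046 0.562]
263 [0.518 0.046 0.563]
264 [0.516 0.046 0.567]
265 [0.515 0.046 0.569]
```

View pics/t5c.png

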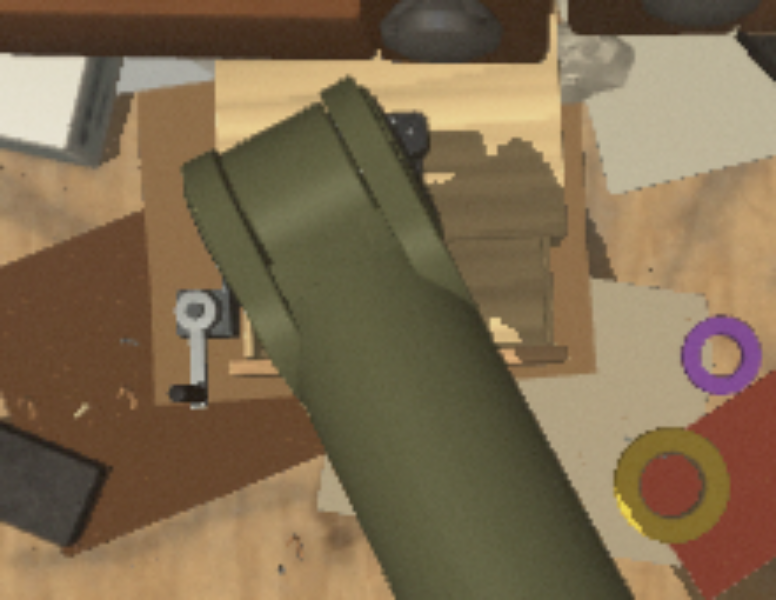

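Board at x ≈ 0.540–0.552 and the drawer has not moved. This time I hook behind the board with closed fingers.

```bash
python3 -m creep '[0,0,0,1,0,0,0, 0,0,0,2,0,0,0, 0,0,0,2.85,0,0,0, 0,0,0,2.85,0,0,0, 0,0,-0.3,2.85,0,0,0, 0,0,-0.6,2.85,0,0,0, 0,0,-0.9,2.85,0,0,0, 0,0,-1.2,2.85,0,0,0]'
```

```text
time_s: 14.1
tool_pos: [0.5496, 0.1278, 0.065]
tool_rot: [179.8, 0.0, 92.2]
force: [1.0, 1.4, 0.6]
grip_width: 0.0003
grasp_force: 0.5
```

```bash
python3 -m creep '[0,0,-0.3,0,0,0,0, 0,0,-0.6,0,0,0,0, 0,0,-0.9,0,0,0,0, 0,0,-1.2,0,0,0,0, 0,0,-1.5,0,0,0,0, 0,0,-1.6,0,0,0,0]'
python3 - <<'E'
from h import *
t=shot('side','s6'); 
im=cv2.imread('pics/s6.png'); cv2.imwrite('pics/s6c.png',cv2.resize(im[110:320,180:450],(771,600)))
E
```

```text
time_s: 14.7
tool_pos: [0.5004, 0.1257, 0.0635]
tool_rot: [-180.0, 0.0, 92.2]
force: [2.3, 0.4, 0.3]
grip_width: 0.0003
grasp_force: 0.8
```

View pics/s6c.png

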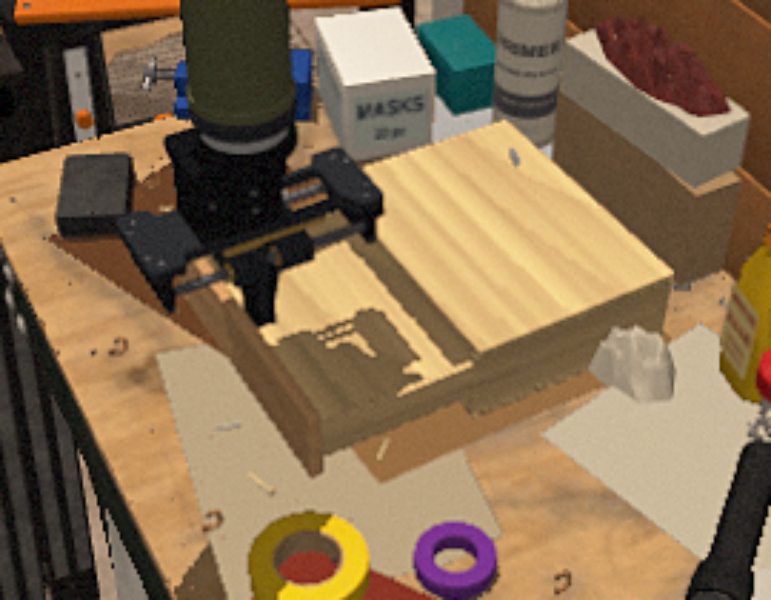

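The hook works and the drawer is coming. I continue to the stop.

```bash
python3 -m creep '[0,0,-0.2,0,0,0,0, 0,0,-0.4,0,0,0,0, 0,0,-0.6,0,0,0,0, 0,0,-0.7,0,0,0,0, 0,0,-0.7,0,0,0,0]'
```

```text
time_s: 15.25
tool_pos: [0.482, 0.1249, 0.064]
tool_rot: [179.8, -0.0, 92.2]
force: [5.9, 0.8, -3.5]
grip_width: 0.0005
grasp_force: 3.0
```

Drawer fully out. The gripper goes up and over towards the clamp.

```bash
python3 -m creep '[0,0,0.4,0,0,0,0, 0,0,0.4,-1.6,0,0,0, 0,0,0.4,-3.2,0,0,0, 0,0,0.4,-4,0,0,0, 60,0,0.4,-4,0,0,0]'
python3 - <<'E'
from h import *
print(env.get_obs()['tool_pos'],go((.446,-.324,.14),102.3))
E
```

```text
time_s: 15.75
tool_pos: [0.4946, 0.1263, 0.1872]
tool_rot: [179.7, -0.0, 92.2]
force: [-0.1, 0.5, 0.2]
grip_width: 0.0034
grasp_force: 0.0
[0.49464014 0.12630073 0.18716326] [array([-14.936,  -2.21 ,   1.56 ]), array([ 0.048,  0.004, -1.679])]
```

```bash
python3 -m creep '[60,-14.94,-2.2,1.4,0,0,-1.68, 60,-14.94,-2.2,1.4,0,0,-1.68, 60,-14.94,-2.2,1.4,0,0,-1.68, 60,-14.94,-2.2,1.4,0,0,-1.68, 60,-14.94,-2.2,1.4,0,0,-1.68, 60,-14.94,-2.2,1.4,0,0,-1.68, 60,-14.94,-2.2,1.4,0,0,-1.68, 60,-14.94,-2.2,1.4,0,0,-1.68, 60,-14.94,-2.2,1.4,0,0,-1.68, 60,-14.94,-2.2,1.4,0,0,-1.68, 60,-14.94,-2.2,1.4,0,0,-1.68, 60,-14.94,-2.2,1.4,0,0,-1.68]'
python3 - <<'E'
from h import *
c=shot('side','s7'); print(env.get_obs()['tool_pos'],go((.446,-.324,.03),102.3))
im=cv2.imread('pics/s7.png'); cv2.imwrite('pics/s7c.png',cv2.resize(im[280:440,220:430],(788,600),interpolation=cv2.INTER_CUBIC))
hsv=cv2.cvtColor(im,cv2.COLOR_BGR2HSV); m=cv2.inRange(hsv,(5,170,120),(16,255,255)); m[:360]=0
ys,xs=np.where(m>0); print(len(xs),xs.mean(),ys.mean()); p=np.array([atz(c,x,y,.012) for x,y in zip(xs,ys)])
p=p[(abs(p[:,0]-.44)<.09)&(abs(p[:,1]+.3)<.1)]
r=cv2.minAreaRect((p[:,:2]*1000).astype(np.float32)); print(r)
E
```

```text
time_s: 16.95
tool_pos: [0.4441, -0.323, 0.1405]
tool_rot: [-180.0, -0.2, 102.4]
force: [-0.0, 0.8, 0.4]
grip_width: 0.0597
grasp_force: 0.0
[ 0.44461305 -0.32243886  0.14102819] [array([-0.069,  0.035,  3.701]), array([-0.004, -0.021,  0.029])]
708 342.4180790960452 404.23022598870057
((449.9609375, -313.7350769042969), (47.68211364746094, 138.2025604248047), 25.179393768310547)
```

View pics/s7c.png

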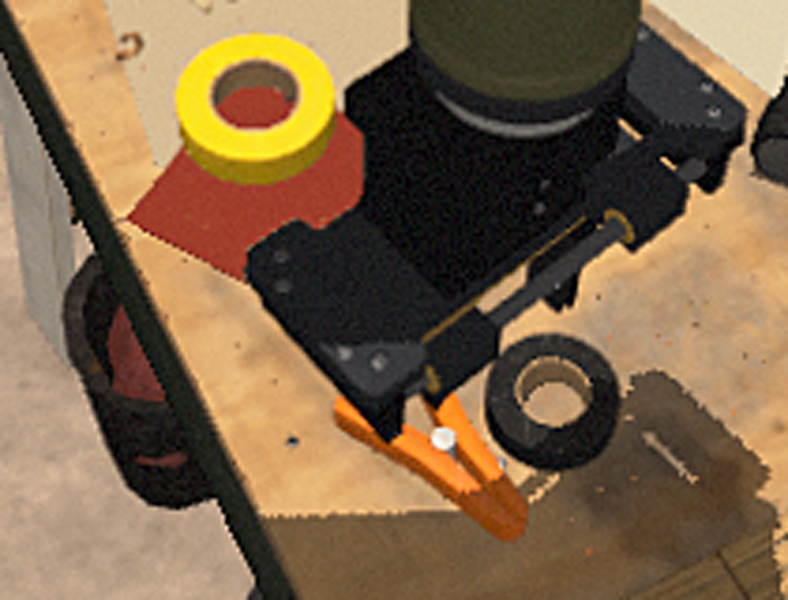

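Clamp unchanged: pin at crop (443,438), tip at (515,530). The black roll was knocked aside, now at crop (552,400). Computing clearances.

```bash
python3 - <<'E'
from h import *
c=load('s7');S=lambda X,Y:(220+X/3.752,280+Y/3.75)
b=atz(c,*S(554,392),.019);print('black',b,pix(c,(.527,-.32,.019)))
print('tip',atz(c,*S(515,530),.012),'pin',atz(c,*S(443,438),.022))
cx=np.array([.446,-.324]); e=np.array([np.cos(np.radians(12.3)),np.sin(np.radians(12.3))]); n=np.array([-e[1],e[0]])
print('black rel to grasp across/along',(b[:2]-cx)@e,(b[:2]-cx)@n)
E
```

```text
black [ 0.50100457 -0.30499454  0.019     ] [384.37086922 385.17496299]
tip [ 0.45114614 -0.3536114   0.012     ] pin [ 0.44132605 -0.30273707  0.022     ]
black rel to grasp across/along 0.05779070641932907 0.006851552522350635
```

The black roll now blocks the clamp's finger, so I take it first, closing roughly along y (yaw 10).

```bash
python3 -c "
from h import *
print(go((.501,-.305,.12),10))"
python3 -m creep '[80,0.24,1.95,0.7,0,0,1.4, 80,0.24,1.95,0.7,0,0,2.8, 80,0.24,1.95,0.7,0,0,4.2, 80,0.24,1.95,0.7,0,0,5.6, 80,0.24,1.95,0.7,0,0,7, 80,0.24,1.95,0.7,0,0,8.4, 80,0.24,1.95,0.7,0,0,9.8, 80,0.24,1.95,0.7,0,0,11.2, 80,0.24,1.95,0.7,0,0,12.6, 80,0.24,1.95,0.7,0,0,14, 80,0.24,1.95,0.7,0,0,15.4,80,0.24,1.95,0.7,0,0,15.4]'
python3 - <<'E'
from h import *
c=shot('top','t8');o=env.get_obs(); print(o['tool_pos'],o['tool_rot'],o['qpos'][6],go((.501,-.305,.025),10))
im=cv2.imread('pics/t8.png'); cv2.imwrite('pics/t8c.png',cv2.resize(im[235:330,335:495],(800,475),interpolation=cv2.INTER_CUBIC))
E
```

```text
[array([0.16 , 1.961, 0.7  ]), array([-2.0000e-02, -1.3000e-02,  1.5412e+01])]
time_s: 18.2
tool_pos: [0.5005, -0.3029, 0.121]
tool_rot: [-180.0, -0.0, 10.1]
force: [0.2, -0.4, -1.0]
grip_width: 0.0802
grasp_force: 0.0
[ 0.50038781 -0.30327095  0.12097237] [-1.79996949e+02 -8.63525946e-03  1.02802607e+01] -56.41645046256395 [array([0.009, 0.061, 3.199]), array([-0.001, -0.001,  0.047])]
```

View pics/t8c.png

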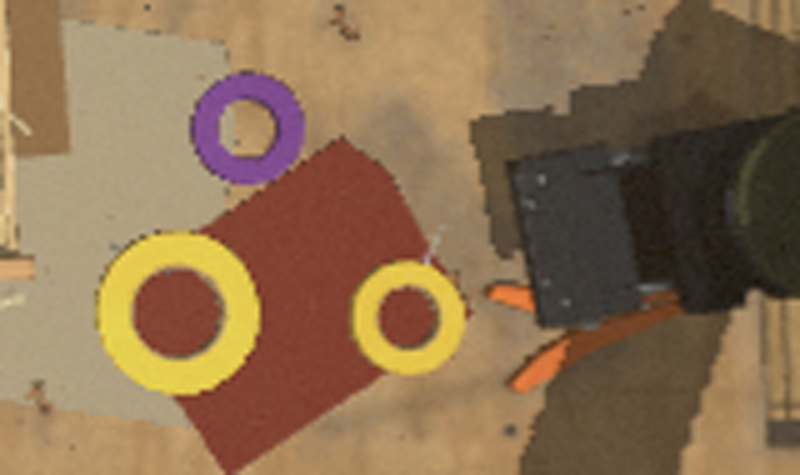

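Yellow roll and clamp unchanged (409,318 / handles 492,291 and 519,385); the black roll is hidden below the gripper. Descend and grip.

```bash
python3 -m creep '[80,0,0.06,1.2,0,0,0, 80,0,0.06,2.4,0,0,0, 80,0,0.06,3.15,0,0,0, 80,0,0.06,3.2,0,0,0, 55,0,0.06,3.2,0,0,0, 55,0,0.06,3.2,0,0,0, 55,0,0.06,3.2,0,0,0, 55,0,0.06,3.2,0,0,0, 55,0,0.06,3.2,0,0,0, 55,0,0.06,3.2,0,0,0]' 30
```

```text
time_s: 19.25
tool_pos: [0.5001, -0.3075, 0.025]
tool_rot: [180.0, -0.0, 9.9]
force: [-0.9, -1.0, 0.6]
grip_width: 0.0556
grasp_force: 0.0
```

```bash
python3 -m creep '[55,0,0,0,0,0,0,55,0,0,-1,0,0,0, 55,0,0,-2,0,0,0, 55,0,0,-3,0,0,0, 55,0,0,-4,0,0,0, 55,0,0,-4.5,0,0,0]'
python3 -c "
from h import *
print(go((.51,.0,.165),90),go((.55,.054,.165),92))"
```

```text
time_s: 19.85
tool_pos: [0.5013, -0.3079, 0.1626]
tool_rot: [179.8, -0.2, 9.9]
force: [-0.0, 0.1, -0.6]
grip_width: 0.0548
grasp_force: 0.0
[array([  2.055, -10.059,  -0.103]), array([ 4.3000e-02, -4.0000e-03, -1.3347e+01])] [array([  3.678, -11.602,  -0.103]), array([ 4.400e-02, -3.000e-03, -1.368e+01])]
```

```bash
python3 - <<'E'
from h import *
c=shot('side','s9')
im=cv2.imread('pics/s9.png'); cv2.imwrite('pics/s9c.png',cv2.resize(im[250:440,220:470],(789,600),interpolation=cv2.INTER_CUBIC))
E
```

```text
(no output)
```

View pics/s9c.png

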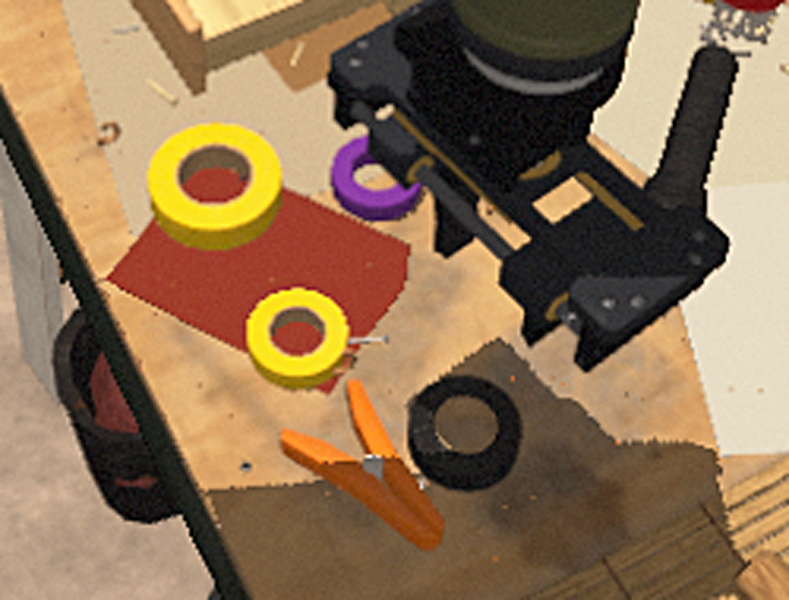

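```bash
python3 - <<'E'
from h import *
c=load('s9'); o=env.get_obs(); print(env.tip_reach,o['tool_pos'],o['tool_rot'],o['grip_width'])
R=Ro.from_euler('xyz',o['tool_rot'],degrees=True)
for s in (-1,1):
  for dz in (0,.01,.022):
    print(s,dz,pix(c,o['tool_pos']+R.apply([0,s*.035,dz])))
print('seen (362.6,330.8) (406.9,365.6)')
print('black',atz(c,367.3,385,.019), pix(c,(.501,-.305,.0)))
for u,v in [(354,385),(380,385),(367,397)]: print(dep(c,u,v))
E
```

```text
0.022 [ 0.50195616 -0.30833701  0.16408053] [179.73658077  -0.25650221   9.91186116] 0.05539406514413643
-1 0 [362.12750533 325.97903121]
-1 0.01 [361.72635889 329.56170359]
-1 0.022 [361.25392201 333.77424573]
1 0 [392.03745102 355.76764188]
1 0.01 [391.32358874 359.23641647]
1 0.022 [390.48396568 363.30986965]
seen (362.6,330.8) (406.9,365.6)
black [ 0.49995488 -0.30549238  0.019     ] [366.80720369 389.65873404]
[ 0.47822873 -0.29516906  0.02057336]
[ 0.52041533 -0.31584016  0.01847101]
[ 0.48712314 -0.3254398   0.01945106]
```

```bash
python3 - <<'E'
from h import *
c=shot('side','s10'); o=env.get_obs(); R=Ro.from_euler('xyz',o['tool_rot'],degrees=True)
P=[]
for v in range(290,390):
  for u in range(335,425):
    if c['depth'][v,u]>0:
      l=R.inv().apply(dep(c,u,v)-o['tool_pos'])
      if abs(l[0])<.02 and abs(l[1])<.09 and -.06<l[2]<.06: P.append(l)
P=np.array(P)*1000
for a in range(-75,76,10):
  q=P[(P[:,1]>=a)&(P[:,1]<a+10)]
  if len(q): print(a,len(q),'max z along tool',np.percentile(q[:,2],[50,95,100]).round(1))
E
```

```text
-45 8 max z along tool [-42.2 -30.  -26.3]
-35 182 max z along tool [-28.9  -7.6  -5.1]
25 17 max z along tool [-14.3  -7.1  -7. ]
35 55 max z along tool [-13.4  -6.6  -4.7]
```

The depth check puts the fingertips about 5 mm behind the reported TCP, not 22 mm ahead. So the reported z is about 27 mm low, which explains both missed grips. I correct for it: roll grasp at reported z ≈ 0.

```bash
python3 -m creep '[82,-0.05,-0.1,1.5,0,0,0, 82,-0.05,-0.1,3,0,0,0, 82,-0.05,-0.1,4,0,0,0, 82,-0.05,-0.1,4,0,0,0,82,-0.05,-0.1,4.7,0,0,0, 82,-0.05,-0.1,5.1,0,0,0,82,-0.05,-0.1,5.3,0,0,0,82,-0.05,-0.1,5.3,0,0,0]'; python3 -m creep '[55,0,0,0,0,0,0, 55,0,0,0,0,0,0, 55,0,0,0,0,0,0, 55,0,0,0,0,0,0, 55,0,0,0,0,0,0,55,0,0,0,0,0,0]' 30
```

```text
time_s: 20.75
tool_pos: [0.4977, -0.3044, 0.0004]
tool_rot: [-180.0, 0.0, 9.9]
force: [-0.3, -0.3, 0.8]
grip_width: 0.0821
grasp_force: 0.0
time_s: 21.35
tool_pos: [0.4985, -0.3048, 0.0014]
tool_rot: [180.0, -0.0, 9.9]
force: [-1.1, 0.5, 4.9]
grip_width: 0.0631
grasp_force: 30.1
```

Gripped. Lift and carry to the drawer.

```bash
python3 -m creep '[50,0,0,-1,0,0,0, 50,0,0,-2,0,0,0, 50,0,0,-3,0,0,0, 50,0,0,-4,0,0,0, 50,0,0,-4.5,0,0,0, 50,0,0,-4.5,0,0,0]' 35
python3 -c "
from h import *
print(go((.55,.054,.135),92.2))"
```

```text
time_s: 21.95
tool_pos: [0.4993, -0.3054, 0.1376]
tool_rot: [179.8, -0.2, 9.9]
force: [-0.7, -1.2, -0.9]
grip_width: 0.063
grasp_force: 35.0
[array([  3.726, -11.509,   0.061]), array([ 4.3000e-02, -2.0000e-03, -1.3716e+01])]
```

```bash
python3 -m creep '[50,0.3,-0.95,0,0,0,-1.14, 50,0.6,-1.9,0,0,0,-2.28, 50,0.9,-2.9,0,0,0,-3.4, 50,1.2,-3.8,0,0,0,-4.6, 50,1.55,-4.8,0,0,0,-5.7, 50,1.85,-5.75,0,0,0,-6.85, 50,2.2,-6.7,0,0,0,-8, 50,2.5,-7.7,0,0,0,-9.1, 50,2.8,-8.6,0,0,0,-10.3, 50,3.1,-9.6,0,0,0,-11.4, 50,3.4,-10.5,0,0,0,-12.6, 50,3.73,-11.5,0,0,0,-13.7]'
python3 -m creep '[50,0,0,0,0,0,0,50,0,0,0,0,0,0]'
python3 - <<'E'
from h import *
print(go((.55,.054,.03),92.2))
t=load('t5')
c=shot('top','t11');print([ (v,*dep(c,330,v).round(3)) for v in range(225,300,4)])
E
```

```text
time_s: 23.15
tool_pos: [0.5476, 0.055, 0.1334]
tool_rot: [-179.8, 0.0, 92.4]
force: [-0.4, -0.2, -0.6]
grip_width: 0.0628
grasp_force: 35.0
time_s: 23.35
tool_pos: [0.5477, 0.055, 0.1338]
tool_rot: [-179.8, -0.0, 92.2]
force: [0.3, -0.4, -0.7]
grip_width: 0.0629
grasp_force: 35.0
[array([-0.038,  0.086,  3.459]), array([-0.028, -0.003, -0.003])]
[(225, np.float64(0.575), np.float64(0.034), np.float64(0.543)), (229, np.float64(0.569), np.float64(0.034), np.float64(0.545)), (233, np.float64(0.565), np.float64(0.034), np.float64(0.521)), (237, np.float64(0.557), np.float64(0.034), np.float64(0.544)), (241, np.float64(0.551), np.float64(0.034), np.float64(0.543)), (245, np.float64(0.545), np.float64(0.034), np.float64(0.543)), (249, np.float64(0.539), np.float64(0.034), np.float64(0.542)), (253, np.float64(0.533), np.float64(0.034), np.float64(0.554)), (257, np.float64(0.527), np.float64(0.034), np.float64(0.56)), (261, np.float64(0.521), np.float64(0.034), np.float64(0.56)), (265, np.float64(0.515), np.float64(0.034), np.float64(0.563)), (269, np.float64(0.509), np.float64(0.034), np.float64(0.566)), (273, np.float64(0.503), np.float64(0.034), np.float64(0.569)), (277, np.float64(0.498), np.float64(0.034), np.float64(0.571)), (281, np.float64(0.492), np.float64(0.034), np.float64(0.575)), (285, np.float64(0.487), np.float64(0.034), np.float64(0.574)), (289, np.float64(0.481), np.float64(0.034), np.float64(0.578)), (293, np.float64(0.476), np.float64(0.034), np.float64(0.578)), (297, np.float64(0.47), np.float64(0.034), np.float64(0.582))]
```

```bash
python3 -m creep '[50,0,0.05,1.2,0,0,0, 50,0,0.05,2.4,0,0,0, 50,0,0.05,3.2,0,0,0, 50,0,0.05,3.6,0,0,0, 50,0,0.05,3.6,0,0,0, 76,0,0.05,3.6,0,0,0, 76,0,0.05,3.6,0,0,0, 76,0,0.05,3.6,0,0,0]'
python3 -m creep '[76,0,0,-1,0,0,0, 76,0,0,-2,0,0,0, 76,0,0,-3,0,0,0, 76,0,0,-4,0,0,0, 76,0,0,-4,0,0,0]'
python3 -c "
from h import *
print(go((.446,-.324,.12),102.3))"
```

```text
time_s: 24.2
tool_pos: [0.5516, 0.0545, 0.0291]
tool_rot: [179.8, 0.0, 92.1]
force: [0.9, 0.5, 0.3]
grip_width: 0.074
grasp_force: 0.0
time_s: 24.7
tool_pos: [0.5537, 0.0554, 0.153]
tool_rot: [179.5, 0.1, 92.1]
force: [0.4, -0.3, -0.6]
grip_width: 0.0762
grasp_force: 0.0
[array([-12.503,  -4.064,   1.075]), array([ 0.089,  0.018, -1.697])]
```

```bash
cat >> h.py <<'E'
def blobs(f):
    c=load(f); im=cv2.imread('pics/%s.png'%f)[235:330,335:495]; h=cv2.cvtColor(im,cv2.COLOR_BGR2HSV)
    for n,lo,hi in [('orange',(5,150,120),(14,255,255)),('yellow',(20,150,120),(32,255,255))]:
        m=cv2.inRange(h,lo,hi); k,_,st,ce=cv2.connectedComponentsWithStats(m)
        for i in range(1,k):
            if st[i][4]>40: print(f,n,st[i],ce[i]+[335,235],atz(c,*(ce[i]+[335,235]),.015).round(4))
E
python3 - <<'E'
from h import *
blobs('top0'); c=shot('top','t12'); blobs('t12')
for X in [(.54,.03,.039),(.55,.055,.039),(.576,.055,.039),(.55,.08,.039)]:
  u,v=pix(c,X); print(dep(c,u,v).round(3),c['color'][int(v),int(u)])
E
```

```text
top0 orange [  35   28   50   67 1541] [394.96041531 294.03828683] [ 0.4546 -0.1456  0.015 ]
top0 orange [ 27  54  17  17 222] [369.5990991  297.13063063] [ 0.4465 -0.0774  0.015 ]
top0 orange [ 97  57  40  22 304] [451.33552632 298.75657895] [ 0.4415 -0.2973  0.015 ]
top0 orange [76 58 10 11 90] [415.34444444 297.96666667] [ 0.444  -0.2003  0.015 ]
top0 yellow [ 19  46  33  33 559] [369.99105546 297.06797853] [ 0.4467 -0.0784  0.015 ]
top0 yellow [ 70  52  23  23 280] [415.72142857 298.05      ] [ 0.4437 -0.2013  0.015 ]
t12 orange [  35   28   50   67 1550] [395.07741935 294.05612903] [ 0.4545 -0.1459  0.015 ]
t12 orange [ 27  54  17  17 215] [370.08837209 296.93023256] [ 0.447  -0.0787  0.015 ]
t12 orange [ 97  57  40  22 307] [451.27361564 298.71661238] [ 0.4416 -0.2972  0.015 ]
t12 orange [76 58 11 11 95] [415.58947368 298.01052632] [ 0.4438 -0.201   0.015 ]
t12 yellow [ 24  47  28  32 337] [375.13946588 295.56973294] [ 0.4506 -0.0923  0.015 ]
t12 yellow [ 70  52  23  23 280] [415.75714286 298.08214286] [ 0.4436 -0.2014  0.015 ]
[0.519 0.035 0.58 ] [89 85 61]
[0.524 0.048 0.576] [97 95 65]
[0.539 0.048 0.562] [103 100  73]
[0.524 0.061 0.575] [96 92 63]
```

```bash
python3 -m creep '[60,-12.43,-4.03,1,0,0,-1.7, 60,-12.43,-4.03,1,0,0,-1.7, 60,-12.43,-4.03,1,0,0,-1.7, 60,-12.43,-4.03,1,0,0,-1.7, 60,-12.43,-4.03,1,0,0,-1.7, 60,-12.43,-4.03,1,0,0,-1.7, 60,-12.43,-4.03,1,0,0,-1.7, 60,-12.43,-4.03,1,0,0,-1.7, 60,-12.43,-4.03,1,0,0,-1.7, 60,-12.43,-4.03,1,0,0,-1.7, 60,-12.43,-4.03,1,0,0,-1.7]'
python3 - <<'E'
from h import *
print(go((.447,-.322,.0),102.3))
c=shot('top','t13')
for X in [(.53,.03,.039),(.573,.055,.039),(.527,.055,.039),(.55,.078,.039),(.55,.055,.039),(.56,.125,.02)]:
  u,v=pix(c,X); print(dep(c,u,v).round(3),c['color'][int(v),int(u)])
E
```

```text
time_s: 25.85
tool_pos: [0.4436, -0.321, 0.1172]
tool_rot: [-180.0, -0.1, 102.4]
force: [-0.1, 0.9, 0.7]
grip_width: 0.0602
grasp_force: 0.0
[array([-0.063,  0.104,  3.905]), array([-0.001, -0.012,  0.018])]
[0.531 0.03  0.02 ] [80 70 53]
[0.573 0.055 0.036] [73 65 52]
[0.527 0.055 0.043] [72 62 52]
[0.55  0.078 0.035] [71 62 46]
[0.551 0.055 0.018] [209 179 126]
[0.56  0.125 0.019] [223 192 135]
```

Black lies flat in the drawer at (.55,.055). Next, grasp the clamp.

```bash
python3 -m creep '[60,-0.04,0.06,1.2,0,0,0, 60,-0.04,0.06,2.4,0,0,0, 60,-0.04,0.06,3.4,0,0,0, 60,-0.04,0.06,3.9,0,0,0, 60,-0.04,0.06,3.9,0,0,0, 22,-0.04,0.06,3.9,0,0,0, 22,-0.04,0.06,3.9,0,0,0, 22,-0.04,0.06,3.9,0,0,0, 22,-0.04,0.06,3.9,0,0,0, 22,-0.04,0.06,3.9,0,0,0, 22,-0.04,0.06,3.9,0,0,0, 22,-0.04,0.06,3.9,0,0,0]' 30
```

```text
time_s: 27.1
tool_pos: [0.4454, -0.3235, 0.001]
tool_rot: [180.0, 0.0, 102.3]
force: [-0.8, -0.4, 3.4]
grip_width: 0.0255
grasp_force: 29.6
```

```bash
python3 -m creep '[22,0,0,-1,0,0,0, 22,0,0,-2,0,0,0, 22,0,0,-3,0,0,0, 22,0,0,-4,0,0,0, 22,0,0,-4.5,0,0,0, 22,0,0,-4.5,0,0,0]' 35
python3 -c "
from h import *
print(go((.568,.125,.135),182.2))"
```

```text
time_s: 27.7
tool_pos: [0.4465, -0.3242, 0.1376]
tool_rot: [179.9, 0.2, 102.3]
force: [-0.1, -0.3, -0.1]
grip_width: 0.0255
grasp_force: 34.5
[array([13.766,  7.149,  0.053]), array([-6.0000e-03,  4.3000e-02, -1.3316e+01])]
```

```bash
python3 -m creep '[22,1.15,0.6,0,0,0,-1.11, 22,2.3,1.2,0,0,0,-2.22, 22,3.45,1.8,0,0,0,-3.33, 22,4.6,2.4,0,0,0,-4.44, 22,5.75,3,0,0,0,-5.55, 22,6.9,3.6,0,0,0,-6.66, 22,8,4.2,0,0,0,-7.77, 22,9.2,4.8,0,0,0,-8.9, 22,10.3,5.4,0,0,0,-10, 22,11.5,6,0,0,0,-11.1, 22,12.6,6.6,0,0,0,-12.2, 22,13.77,7.15,0,0,0,-13.3]'
python3 -m creep '[22,0,0,0,0,0,0,22,0,0,0,0,0,0]'
python3 - <<'E'
from h import *
print(go((.568,.126,.025),182.2))
E
```

```text
time_s: 28.9
tool_pos: [0.5661, 0.1268, 0.1334]
tool_rot: [-180.0, -0.2, -177.6]
force: [0.5, -0.3, 0.1]
grip_width: 0.0255
grasp_force: 34.5
time_s: 29.1
tool_pos: [0.5654, 0.1271, 0.1336]
tool_rot: [180.0, -0.2, -177.8]
force: [0.4, -0.7, -0.1]
grip_width: 0.0253
grasp_force: 34.5
[array([-0.096, -0.042,  3.621]), array([ 0.006, -0.031,  0.007])]
```

```bash
python3 -m creep '[22,-0.05,0,1.2,0,0,0, 22,-0.05,0,2.4,0,0,0, 22,-0.05,0,3.2,0,0,0, 22,-0.05,0,3.6,0,0,0, 22,-0.05,0,3.6,0,0,0, 42,-0.05,0,3.6,0,0,0, 42,-0.05,0,3.6,0,0,0, 42,-0.05,0,3.6,0,0,0]'
python3 -m creep '[42,0,0,-1,0,0,0, 42,0,0,-2,0,0,0, 42,0,0,-3,0,0,0, 42,0,0,-4,0,0,0, 42,0,0,-4,0,0,0]'
python3 - <<'E'
from h import *
print(go((.444,-.202,.12),100)); shot('top','t14'); blobs('t14')
E
```

```text
time_s: 29.9
tool_pos: [0.5693, 0.1262, 0.0291]
tool_rot: [-180.0, 0.1, -177.9]
force: [-0.4, -0.8, 0.2]
grip_width: 0.0392
grasp_force: 0.0
time_s: 30.4
tool_pos: [0.5712, 0.1275, 0.1529]
tool_rot: [180.0, 0.5, -177.9]
force: [0.7, 0.2, 0.9]
grip_width: 0.042
grasp_force: 0.0
[array([  4.653, -10.818,   1.052]), array([ 0.064,  0.067, 13.687])]
t14 orange [  35   28   50   67 1553] [394.99484868 294.21056021] [ 0.4541 -0.1457  0.015 ]
t14 orange [ 27  54  17  17 222] [369.65315315 297.1036036 ] [ 0.4466 -0.0775  0.015 ]
t14 orange [76 58 11 11 94] [415.54255319 298.10638298] [ 0.4436 -0.2008  0.015 ]
t14 yellow [ 19  47  33  32 510] [370.16666667 297.32352941] [ 0.446  -0.0789  0.015 ]
t14 yellow [ 70  52  23  23 280] [415.67142857 298.075     ] [ 0.4437 -0.2012  0.015 ]
```

```bash
python3 -m creep '[80,0.4,-0.9,0,0,0,1.25, 80,0.8,-1.8,0,0,0,2.5, 80,1.2,-2.7,0,0,0,3.75, 80,1.6,-3.6,0,0,0,5, 80,2,-4.5,0,0,0,6.25, 80,2.4,-5.4,0,0,0,7.5, 80,2.8,-6.3,0.3,0,0,8.75, 80,3.2,-7.2,0.6,0,0,10, 80,3.6,-8.1,0.9,0,0,11.25, 80,4,-9,1,0,0,12.5, 80,4.4,-9.9,1,0,0,13.75, 80,4.66,-10.82,1,0,0,15]'
python3 -m creep '[80,0,0,0,0,0,0,80,0,0,0,0,0,0]'
python3 - <<'E'
from h import *
print(go((.444,-.2015,.0),92.2))
c=shot('top','t15'); im=cv2.imread('pics/t15.png')
h=cv2.cvtColor(im,cv2.COLOR_BGR2HSV); m=cv2.inRange(h,(5,180,150),(14,255,255)); sub=m[200:300,240:345]
k,_,st,ce=cv2.connectedComponentsWithStats(sub)
for i in range(1,k):
  if st[i][4]>30: print(st[i],atz(c,*(ce[i]+[240,200]),.035))
for X in [(.55,.02,.02),(.53,.196,.02),(.57,.196,.02),(.55,.169,.02),(.55,.16,.02),(.55,.225,.02),(.55,.232,.02)]:
  u,v=pix(c,X); print(X,dep(c,u,v).round(3),c['color'][int(v),int(u)])
E
```

```text
time_s: 31.65
tool_pos: [0.4388, -0.2043, 0.1167]
tool_rot: [-179.9, -0.0, 91.8]
force: [-0.3, 0.0, 1.0]
grip_width: 0.0801
grasp_force: 0.0
time_s: 31.85
tool_pos: [0.4399, -0.2034, 0.117]
tool_rot: [-179.9, -0.1, 92.1]
force: [0.5, 0.9, -0.1]
grip_width: 0.0798
grasp_force: 0.0
[array([0.055, 0.143, 3.9  ]), array([-0.008, -0.009, -0.017])]
[44 55  9 24 71] [0.52776445 0.13937501 0.035     ]
(0.55, 0.02, 0.02) [0.55  0.02  0.017] [212 180 127]
(0.53, 0.196, 0.02) [0.53  0.196 0.02 ] [211 179 128]
(0.57, 0.196, 0.02) [0.57  0.196 0.021] [225 196 137]
(0.55, 0.169, 0.02) [0.55  0.169 0.021] [221 192 134]
(0.55, 0.16, 0.02) [0.55  0.161 0.014] [219 187 132]
(0.55, 0.225, 0.02) [0.55  0.225 0.021] [220 187 130]
(0.55, 0.232, 0.02) [0.55  0.232 0.023] [119 101  70]
```

```bash
python3 -m creep '[80,0.05,0.12,1.2,0,0,0, 80,0.05,0.12,2.4,0,0,0, 80,0.05,0.12,3.4,0,0,0, 80,0.05,0.12,3.9,0,0,0, 80,0.05,0.12,3.9,0,0,0, 50,0.05,0.12,3.9,0,0,0, 50,0.05,0.12,3.9,0,0,0, 50,0.05,0.12,3.9,0,0,0, 50,0.05,0.12,3.9,0,0,0, 50,0.05,0.12,3.9,0,0,0, 50,0.05,0.12,3.9,0,0,0]' 30
```

```text
time_s: 33.0
tool_pos: [0.4445, -0.2021, 0.0013]
tool_rot: [180.0, 0.0, 92.1]
force: [-0.4, 1.2, 3.9]
grip_width: 0.0591
grasp_force: 30.0
```

```bash
python3 -m creep '[50,0,0,-1,0,0,0, 50,0,0,-2,0,0,0, 50,0,0,-3,0,0,0, 50,0,0,-4,0,0,0, 50,0,0,-4.7,0,0,0, 50,0,0,-4.7,0,0,0]' 35
python3 -c "
from h import *
print(go((.55,.198,.14),92.2))"
```

```text
time_s: 33.6
tool_pos: [0.4459, -0.2028, 0.1444]
tool_rot: [179.7, 0.2, 92.1]
force: [-0.0, 0.3, -1.5]
grip_width: 0.0589
grasp_force: 35.0
[array([13.225,  3.956,  0.114]), array([ 0.042,  0.036, -0.017])]
```

```bash
python3 -m creep '[50,1.2,0.35,0,0,0,0, 50,2.4,0.7,0,0,0,0, 50,3.6,1.1,0,0,0,0, 50,4.8,1.4,0,0,0,0, 50,6,1.8,0,0,0,0, 50,7.2,2.15,0,0,0,0, 50,8.4,2.5,0,0,0,0, 50,9.6,2.9,0,0,0,0, 50,10.8,3.2,0,0,0,0, 50,12,3.6,0,0,0,0, 50,13.2,3.95,0,0,0,0, 50,13.2,3.95,0,0,0,0]'
python3 -m creep '[50,0,0,0,0,0,0]'
python3 -c "
from h import *
print(go((.55,.198,.025),92.2))"
```

```text
time_s: 34.8
tool_pos: [0.5462, 0.2053, 0.1403]
tool_rot: [-179.9, -0.3, 92.6]
force: [-1.0, 1.0, -0.1]
grip_width: 0.0591
grasp_force: 35.0
time_s: 34.9
tool_pos: [0.5466, 0.1993, 0.1399]
tool_rot: [-179.8, -0.0, 92.3]
force: [0.6, -0.5, -0.3]
grip_width: 0.059
grasp_force: 35.0
[array([-0.047,  0.121,  3.83 ]), array([-0.027, -0.002,  0.014])]
```

```bash
python3 -m creep '[50,-0.03,0.08,1.2,0,0,0, 50,-0.03,0.08,2.4,0,0,0, 50,-0.03,0.08,3.3,0,0,0, 50,-0.03,0.08,3.8,0,0,0, 50,-0.03,0.08,3.8,0,0,0, 72,-0.03,0.08,3.8,0,0,0, 72,-0.03,0.08,3.8,0,0,0, 72,-0.03,0.08,3.8,0,0,0]'
python3 -m creep '[72,0,0,-1,0,0,0, 72,0,0,-2,0,0,0, 72,0,0,-3,0,0,0, 72,0,0,-4,0,0,0, 72,0,0,-4,0,0,0]'
python3 -c "
from h import *
print(go((.43,.0,.15),92.2),go((.43,.126,.15),92.2))"
```

```text
time_s: 35.7
tool_pos: [0.5515, 0.1978, 0.0292]
tool_rot: [179.8, -0.0, 92.1]
force: [-0.4, 0.7, -0.6]
grip_width: 0.0705
grasp_force: 0.0
time_s: 36.2
tool_pos: [0.5532, 0.1993, 0.1532]
tool_rot: [179.5, -0.1, 92.1]
force: [0.2, 1.0, 0.2]
grip_width: 0.0718
grasp_force: 0.0
[array([-6.486, -4.351,  0.055]), array([ 0.088, -0.015, -0.012])] [array([-2.288, -4.195,  0.063]), array([ 0.088, -0.015, -0.012])]
```

```bash
python3 -m creep '[0,-1.6,0,0,0,0,0, 0,-3.2,-0.3,0,0,0,0, 0,-4.8,-0.9,0,0,0,0, 0,-6.4,-1.5,0,0,0,0, 0,-8,-2.1,0,0,0,0, 0,-9.5,-2.4,0,0,0,0, 0,-10,-2.4,0,0,0,0, 0,-10,-2.4,0,0,0,0]'
python3 - <<'E'
from h import *
shot('top','t16'); im=cv2.imread('pics/t16.png'); cv2.imwrite('pics/t16c.png',cv2.resize(im[195:305,215:365],(800,587),interpolation=cv2.INTER_CUBIC))
print(go((.428,.126,.15),92.2))
E
```

```text
time_s: 37.0
tool_pos: [0.489, -0.1083, 0.1476]
tool_rot: [180.0, 0.1, 91.8]
force: [0.2, 0.6, 0.1]
grip_width: 0.0159
grasp_force: 0.0
[array([ 7.776, -1.779, -0.075]), array([ 0.003, -0.004, -0.034])]
```

View pics/t16c.png

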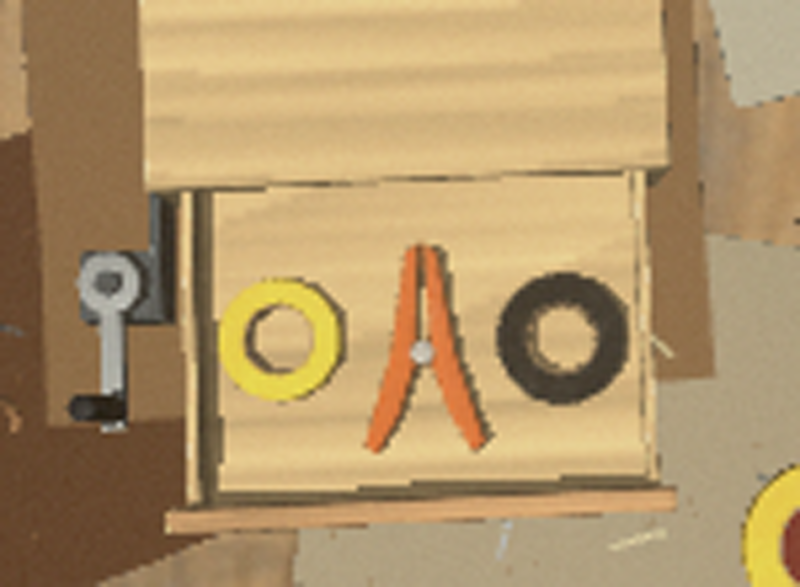

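All three lie flat in the drawer: yellow (280,340), clamp (422,350), black (563,338). The bar is still clear. Now go in front of the board and push.

```bash
python3 -m creep '[0,1.3,-0.9,0,0,0,0, 0,2.6,-1.5,0,0,0,0, 0,3.9,-1.75,0,0,0,0, 0,5.2,-1.78,0,0,0,0, 0,6.5,-1.78,0,0,0,0, 0,7.78,-1.78,0,0,0,0, 0,7.78,-1.78,0,0,0,0, 0,7.78,-1.78,0,0,0,0,0,7.78,-1.78,1.3,0,0,0,0,7.78,-1.78,2.6,0,0,0,0,7.78,-1.78,3.6,0,0,0,0,7.78,-1.78,3.6,0,0,0]'
python3 -c "
from h import *
c=load('t16')
print(atz(c,215+420/5.333-.4,195+518/5.333-.4,.075),go((.45,.126,.04),92.2))"
```

```text
time_s: 38.25
tool_pos: [0.4234, 0.1256, 0.036]
tool_rot: [-179.5, -0.1, 92.2]
force: [-0.7, 0.3, 0.2]
grip_width: 0.0008
grasp_force: 0.0
[0.4630254  0.12257872 0.075     ] [array([-0.02 ,  0.884, -0.14 ]), array([-0.087, -0.013, -0.008])]
```

```bash
python3 -m creep '[0,0,0.4,0,0,0,0, 0,0,0.7,0,0,0,0, 0,0,1,0,0,0,0, 0,0,1.3,0,0,0,0, 0,0,1.6,0,0,0,0, 0,0,1.9,0,0,0,0, 0,0,2.2,0,0,0,0, 0,0,2.5,0,0,0,0, 0,0,2.8,0,0,0,0, 0,0,3.1,0,0,0,0, 0,0,3.4,0,0,0,0, 0,0,3.7,0,0,0,0]'
python3 -m creep '[0,0,0.3,0,0,0,0, 0,0,0.6,0,0,0,0, 0,0,0.9,0,0,0,0, 0,0,1.1,0,0,0,0, 0,0,1.3,0,0,0,0, 0,0,1.45,0,0,0,0,0,0,1.5,0,0,0,0,0,0,1.5,0,0,0,0]'
```

```text
time_s: 39.45
tool_pos: [0.5388, 0.1306, 0.0395]
tool_rot: [-180.0, -0.0, 92.1]
force: [-3.2, 1.1, 3.2]
grip_width: 0.0008
grasp_force: 2.2
time_s: 40.25
tool_pos: [0.5836, 0.1322, 0.0395]
tool_rot: [180.0, -0.0, 92.1]
force: [-2.1, 0.6, 0.4]
grip_width: 0.0005
grasp_force: 1.1
```

```bash
python3 -m creep '[0,0,0.06,0,0,0,0, 0,0,0.12,0,0,0,0, 0,0,0.18,0,0,0,0, 0,0,0.24,0,0,0,0, 0,0,0.3,0,0,0,0, 0,0,0.36,0,0,0,0, 0,0,0.42,0,0,0,0, 0,0,0.48,0,0,0,0, 0,0,0.52,0,0,0,0, 0,0,0.52,0,0,0,0]'
```

```text
time_s: 41.25
tool_pos: [0.5962, 0.1326, 0.0394]
tool_rot: [-179.7, 0.1, 92.1]
force: [-11.7, 1.0, 7.1]
grip_width: 0.0002
grasp_force: 6.6
```

```bash
python3 -m creep '[0,0,0.05,0,0,0,0, 0,0,0.08,0,0,0,0, 0,0,0.08,0,0,0,0]'; python3 -m creep '[0,0,-0.1,0,0,0,0, 0,0,-0.3,0,0,0,0, 0,0,-0.5,0,0,0,0, 0,0,-0.8,0,0,0,0, 0,0,-1.2,0,0,0,0, 0,0,-1.8,0,0,0,0, 0,0,-1.8,0,0,0,0, 0,0,-1.8,-1.3,0,0,0, 0,0,-1.8,-2.6,0,0,0, 0,0,-1.8,-3.8,0,0,0, 0,0,-1.8,-3.8,0,0,0]'
python3 - <<'E'
from h import *
c=shot('top','t17')
for u in (255,330): print([(v,*dep(c,u,v)[[0,2]].round(3)) for v in range(226,246,2)])
c2=shot('side','s17'); print(c2['color'].shape)
for X in [(.512,.275,.125),(.512,.275,.12)]:
  u,v=pix(c2,X); print(dep(c2,u,v).round(3),c2['color'][int(v),int(u)])
E
```

```text
time_s: 41.55
tool_pos: [0.5962, 0.1326, 0.0393]
tool_rot: [-179.4, 0.2, 92.2]
force: [-18.1, -1.7, 13.4]
grip_width: 0.0007
grasp_force: 10.4
time_s: 42.65
tool_pos: [0.5511, 0.1319, 0.159]
tool_rot: [179.4, -0.0, 92.1]
force: [-0.4, -0.7, 0.2]
grip_width: 0.001
grasp_force: 0.0
[(226, np.float64(0.572), np.float64(0.56)), (228, np.float64(0.568), np.float64(0.563)), (230, np.float64(0.565), np.float64(0.564)), (232, np.float64(0.562), np.float64(0.566)), (234, np.float64(0.559), np.float64(0.566)), (236, np.float64(0.556), np.float64(0.566)), (238, np.float64(0.553), np.float64(0.569)), (240, np.float64(0.551), np.float64(0.568)), (242, np.float64(0.548), np.float64(0.57)), (244, np.float64(0.545), np.float64(0.57))]
[(226, np.float64(0.631), np.float64(0.078)), (228, np.float64(0.633), np.float64(0.018)), (230, np.float64(0.628), np.float64(0.015)), (232, np.float64(0.616), np.float64(0.076)), (234, np.float64(0.61), np.float64(0.076)), (236, np.float64(0.606), np.float64(0.068)), (238, np.float64(0.605), np.float64(0.029)), (240, np.float64(0.602), np.float64(-0.002)), (242, np.float64(0.596), np.float64(0.0)), (244, np.float64(0.591), np.float64(0.001))]
(480, 640, 3)
[0.465 0.127 0.235] [11 15 17]
[0.463 0.123 0.234] [36 15  0]
```

```bash
python3 - <<'E'
from h import *
a=load('top0')['depth'];b=load('t17')['depth']; 
print('board diff',[[round(float(b[v,u]-a[v,u]),3) for v in range(228,242,2)] for u in (322,330,336)])
c=load('t16'); C=lambda X,Y:(215+X/5.333-.4,195+Y/5.333-.4)
p=atz(c,*C(108,280),.062); e=atz(c,*C(114,428),.05); k1=atz(c,*C(82,407),.123); print(p,e,np.linalg.norm(p-e),k1)
k=p[:2]+62*(e-p)[:2]/np.linalg.norm((e-p)[:2])/1000; print('knob',k, 'ang', 90-np.degrees(np.arctan2((e-p)[1],-(e-p)[0]))-0)
print(go((k[0],k[1],.16),92.2),go((k[0],k[1],.1),92.2))
E
```

```text
board diff [[0.002, 0.001, 0.005, -0.002, 0.003, -0.003, 0.001], [0.006, 0.005, -0.001, -0.0, 0.002, -0.001, -0.001], [0.002, 0.003, 0.002, -0.002, 0.001, -0.002, -0.002]]
[0.57798742 0.27580452 0.062     ] [0.50629044 0.27428741 0.05      ] 0.07271010267174133 [0.51515807 0.27403612 0.123     ]
knob [0.5160013  0.27449289] ang 91.21219759833399
[array([ 4.84 , -0.903, -0.192]), array([ 0.025,  0.007, -0.021])] [array([ 4.841, -0.908,  1.808]), array([ 0.025,  0.007, -0.021])]
```

Depth matches the first picture, so the drawer is latched. Now the knob at (.515,.273).

```bash
python3 -m creep '[50,1.2,-0.95,-0.2,0,0,0, 50,2.4,-0.95,-0.2,0,0,0, 50,3.6,-0.95,-0.2,0,0,0, 50,4.8,-0.95,-0.2,0,0,0, 50,4.8,-0.95,-0.2,0,0,0, 50,4.8,-0.95,-0.2,0,0,0, 50,4.8,-0.95,-0.2,0,0,0, 50,4.8,-0.95,-0.2,0,0,0, 50,4.8,-0.95,1,0,0,0, 50,4.8,-0.95,2,0,0,0, 50,4.8,-0.95,2.1,0,0,0, 50,4.8,-0.95,2.1,0,0,0]' 10
python3 -m creep '[8,0,0,0,0,0,0, 8,0,0,0,0,0,0, 8,0,0,0,0,0,0, 8,0,0,0,0,0,0, 8,0,0,0,0,0,0, 8,0,0,0,0,0,0,8,0,0,0,0,0,0]'
python3 - <<'E'
from h import *
p=np.array([.5775,.2755]);o=env.get_obs(); k=o['tool_pos'][:2]; r=k-p; a0=np.arctan2(r[1],r[0]); print(np.linalg.norm(r),np.degrees(a0))
R=Ro.from_euler('xyz',o['tool_rot'],degrees=True)
# from a0 (~180) ccw to -90+2.2 = 272.2
for a in np.linspace(a0%(2*np.pi),np.radians(272.2),13)[1:]:
  q=p+.062*np.array([np.cos(a),np.sin(a)]); s=R.inv().apply([*(q-k),0])/.03; print(s[:2].round(2),end=' ')
E
```

```text
time_s: 43.95
tool_pos: [0.5136, 0.2725, 0.0904]
tool_rot: [-179.9, 0.0, 92.0]
force: [0.3, 1.2, -0.2]
grip_width: 0.0497
grasp_force: 0.0
time_s: 44.65
tool_pos: [0.5155, 0.2736, 0.091]
tool_rot: [179.8, -0.1, 92.1]
force: [4.4, -0.1, -2.7]
grip_width: 0.0137
grasp_force: 10.0
0.062044051250350486 -178.26283448015297
[-0.27  0.02] [-0.54  0.07] [-0.8   0.16] [-1.04  0.27] [-1.27  0.43] [-1.47  0.6 ] [-1.65  0.81] [-1.8   1.03] [-1.92  1.28] [-2.01  1.53] [-2.06  1.8 ] [-2.08  2.07]
```

```bash
python3 -m creep '[8,-0.27,0.02,0,0,0,0, 8,-0.54,0.07,0,0,0,0, 8,-0.8,0.16,0,0,0,0, 8,-1.04,0.27,0,0,0,0, 8,-1.27,0.43,0,0,0,0, 8,-1.47,0.6,0,0,0,0, 8,-1.65,0.81,0,0,0,0, 8,-1.8,1.03,0,0,0,0, 8,-1.92,1.28,0,0,0,0, 8,-2.01,1.53,0,0,0,0, 8,-2.06,1.8,0,0,0,0, 8,-2.08,2.07,0,0,0,0]'
python3 -m creep '[8,0,0.05,0,0,0,0, 8,0,0.05,0,0,0,0]'
```

```text
time_s: 45.85
tool_pos: [0.5779, 0.2115, 0.0904]
tool_rot: [-179.9, 0.2, 92.1]
force: [-2.3, -2.7, 4.2]
grip_width: 0.0136
grasp_force: 10.0
time_s: 46.05
tool_pos: [0.5802, 0.2118, 0.0904]
tool_rot: [180.0, 0.1, 92.0]
force: [-0.1, -5.0, 2.4]
grip_width: 0.0134
grasp_force: 10.0
```

```bash
python3 -m creep '[40,0,0,0,0,0,0, 40,0,0,0,0,0,0, 40,0,0,0,0,0,0, 40,0,0,0,0,0,0, 40,0,0,-1,0,0,0, 40,0,0,-2,0,0,0, 40,0,0,-3,0,0,0, 40,-1.5,-1,-3,0,0,0, 40,-3,-2,-3,0,0,0, 40,-4.5,-2.5,-3,0,0,0,40,-6,-2.5,-3,0,0,0,40,-7.5,-2.5,-3,0,0,0]'
python3 -m creep '[40,-1.5,0,0,0,0,0,40,-3,0,0,0,0,0,40,-4.5,0,0,0,0,0,40,-4.5,0,0,0,0,0]'
python3 - <<'E'
from h import *
c=shot('top','t18');a=load('top0')
d=abs(c['color'].astype(int)-a['color'].astype(int)).sum(2)
s=d[225:262,228:345]; print('changed px',(s>120).sum(), np.argwhere(s>120)[:8]+[225,228])
b=d[275:320,160:215]; print('block changed',(b>120).sum())
print('board depth diff',np.median((c['depth']-a['depth'])[230:240,290:338]))
E
```

```text
time_s: 47.25
tool_pos: [0.512, -0.0164, 0.1809]
tool_rot: [180.0, 0.2, 92.1]
force: [0.3, -0.2, 0.1]
grip_width: 0.0402
grasp_force: 0.0
time_s: 47.65
tool_pos: [0.5169, -0.1573, 0.1801]
tool_rot: [-180.0, 0.1, 91.5]
force: [0.7, 0.2, -0.3]
grip_width: 0.0398
grasp_force: 0.0
changed px 29 [[242 255]
 [243 253]
 [243 254]
 [243 255]
 [243 256]
 [244 252]
 [244 258]
 [244 259]]
block changed 0
board depth diff -0.00022220612
```

```bash
python3 - <<'E'
from h import *
for f in('top0','t18'):
  c=load(f); g=c['color'].max(2)[240:256,250:268]; m=(g<70); ys,xs=np.where(m); print(f,m.sum(),xs.mean()+250,ys.mean()+240, atz(c,xs.mean()+250,ys.mean()+240,.1))
E
```

```text
top0 45 256.53333333333336 246.86666666666667 [0.57569895 0.21349262 0.1       ]
t18 35 256.9714285714286 245.4857142857143 [0.57916846 0.21243425 0.1       ]
```

The bar sits slightly further home than at the start, the drawer depth is unchanged, and the block hasn't moved.

```bash
python3 -c "
from cell import env
print(env.sign_off())"
```

```text
the job is handed in; nothing more can be done
None
```

I handed the job in at about 48 s: the clamp, the small yellow roll and the black roll are in the drawer, the drawer is latched shut, and the bar is back across the front. The sanding block has not moved. These come from my final camera checks, since hand-in returned no verdict.

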